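Reset the tripped cutout inside a bench supply by feel

ROBOT

A 6-joint arm with a two-finger parallel gripper is mounted at the origin on the work surface. World frame = base frame: x ahead of the robot, y to its left, z up, the work surface at z = 0. Lengths are in m, angles in rad, forces in N, time in s.
With the tool pointing down it reaches from about 0.375 to 0.975 m from the base axis. Payload 3.8 kg.
Tool frame: the origin (TCP) lies midway between the tips of the shut fingers; the grasp point (between the pads) lies 19 mm behind it; z points along the fingers, y is the direction in which the jaws open and shut (so a half turn about z gives the same grasp; the last joint's range is limited). The gripper opens to 85 mm and grips with 20 to 120 N. Pads are 22 mm wide; open, the fingers measure 114 mm over their backs; the gripper's body (76 mm by 85 mm) begins 54 mm behind the grasp point. The pads swing forward as they close: fully open they stand 13 mm farther back than shut.
Start: joints at [-1.194, 0.264, 1.604, -0, 1.274, -0.037], TCP at [0.271, -0.618, 0.231] pointing down, gripper open.
Joint ranges: [-2.63, 2.63], [-0.94, 2.18], [0.31, 2.57], [-1.31, 4.45], [0, 2.66], [-2.55, 2.55]. Speed limits (rad/s): [2.57, 2.57, 3.14, 3.14, 3.14, 3.14].

INTERFACE

Orientations are given as [roll, pitch, yaw] about the fixed x, y, z axes, in that order (R = Rz(yaw) Ry(pitch) Rx(roll)).
In Python, from plant import r gives the robot as it stands. The module is installed in compiled form; this text tells all that it offers.
- The arm moves only by the tool drive_tool, never from a script. Its argument "plan" is a list of rows, each an object of numbers: "x", "y", "z": the shift along the tool's x, y, z in m; "roll": the turn about the tool's z in rad. A call has exactly 5 rows; each row shifts and turns the pose as measured when the row begins, along the tool's axes as they then stand; what a row does not reach is not made up. A row lasts 1/10 s, in which the tool goes at most 50 mm and 8.59 degrees, less where a joint would pass 70% of its speed; a pose out of reach is approached as far as the arm can. A call with a gripper value outside its range is refused whole. "fingers" is the opening, from -1 (shut) to 1 (fully open), set as the call begins (left out, the last holds). The fingers move at their own pace and stop on an object; "newtons" is the grip in N (left out, the last holds). Time passes only in rows, so rows that do not move let the fingers close, or fill a call up. It gives the time, the measured TCP pose, the force and the opening at its end, in the units of the state.
- r.observe(): the state, without advancing time (a new reading comes with each control period).
- r.get_image(name): name is "side" or "top" or "wrist"; returns the picture (420x560x3 uint8, red, green, blue); there is no depth.
- r.camera_model(name): a dict with "fx", "fy", "cx", "cy" (pixels), "k1" (the pictures are not rectified: a ray, as slopes to the right and down, at radius r is drawn at 1 + k1 r^2 times it, then the intrinsics apply), "R" (3x3) and "t" (3): a world point X has camera coordinates R X + t; the wrist camera has in their place "tool_from_camera" (4x4, takes a point from camera to tool coordinates, whose origin is the TCP and whose axes are the flange's). Camera axes: x right, y down, z forward; pixel columns grow to the right and rows downward; lengths in m; the calibration is good to about 2 mm. A picture is of the moment at which its call begins: read the wrist's pose just before it. camera_model takes no time and is no camera call.
- r.finish_job(): hands the job in, once; it reports no verdict.
Trained networks look in the newest picture that a camera, given by its name, has taken for a name from the list of things; names that differ only in an ending like _2 or _b are one class to them, and where a whole thing is asked for, a point or a joint stands for the part that bears it (a point fixed in the world has none). Each returns a list of dicts, best first, with "confidence" (0 to 1); they miss things now and then, are a little off and sometimes report something else, mostly with a low value. They report only what shows in the picture. A call takes as long as a camera call. They do not tell look-alikes from the thing itself.
- r.regions_of(camera, target): "mask" (420x560 bool, what is visible of it) and "pixel" ([column, row] in pixels, amid what is visible of it).
The state is a dict: "time_s": time; "joint_pos": joint angles; "joint_vel": joint speeds; "joint_torque": joint torques, N m; "eef_pos": TCP position; "tcp_rot": TCP orientation; "contact_force": force on the tool from outside, world axes, zero at the start; "moment": the same for the moment, N m; "gripper_width": opening from 0.0 (shut) to 1.0 (fully open).
Only numpy, scipy, OpenCV 4.12 (cv2) and the standard library are available. Lean on these libraries where they do the work, as an engineer would, in place of code of your own. Each camera call takes 0.05 s, during which the arm holds its last target.

TASK

The white bench supply has tripped. Take the orange reset rod from its rest, put it through the slot in the supply's front, slide its tip lightly along the hidden module row until it drops into the one round hole, and press the reset button at the bottom of the hole fully home, never pushing on the supply with more than 20 N (about 2 kg). Then draw the rod out and lay it gently back in its rest as you found it, leaving the other things on the bench where they are.

Things in the scene. Friction and masses are not known exactly. Their poses are not given: they have to be found in the camera images.
- supply: White laser-cut box fixed to the bench, 130 deep (x) x 300 wide (y) x 115 mm high. Origin: centre of its underside. Its own -x face, towards the robot, is the front: a panel 4 mm thick with one slot. Behind the slot is a row of modules that cannot be seen from above.
- slot (a point): Middle of the slot's opening, in the outer face of the front panel, 60 mm above the bench; the slot is 110 mm wide (y) and 22 mm high (z). Its axes are those of the supply (+x goes in, z up).
- row_face (a point): Point on the front of the hidden module row straight behind the middle of the slot, 30 mm behind the panel's outer face. The front is flat, upright, parallel to the panel and wider than the slot. Its one round hole, 12 mm across, axis along x at 60 mm height, lies anywhere up to 35 mm to either side (y) of this point; its place is not reported. The row yields 1 mm per 5 N in x, 3 mm at most, not sideways.
- reset_button (a joint): Travel of the red 10 mm reset button, which sits 22 mm deep in the round hole, in m: 0 tripped (out), 0.006 fully home. It moves in under about 6 N, stops hard at 0.006 and stays where it is left.
- rod: Reset rod, 204 mm long, about 90 g: an orange plastic handle 110 x 20 x 20 mm (x, y, z), a pale 8 mm round shaft sticking out of its front end 90 mm along +x with a ball-shaped tip, and a steel cap behind. Origin: centre of the handle and balance point; x runs to the tip, z up as it lies in the rest. Hold it firmly: under load it creeps a little in the fingers.
- rod_tip (a point): Tip of the rod's shaft, 145 mm from the handle's centre along the rod's x.
- rest: Plywood rod rest fixed to the bench, base 170 x 60 x 5 mm. Origin: on the bench, straight below where the handle's centre belongs. The rod lies level along the rest's x axis, tip to +x, its axis 45 mm above the bench, in two open-topped notches that widen upwards; between the two uprights (each 8 mm thick) the handle is free at both sides.
- rear_notch (a point): Middle of the floor of the rear notch, 38 mm behind the rest's origin, 35 mm above the bench: takes the handle. About 26 mm wide at the floor, its cheeks reach 57 mm above the bench.
- front_notch (a point): Middle of the floor of the front notch, 85 mm ahead of the rest's origin, 41 mm above the bench: takes the shaft. About 14 mm wide at the floor, its cheeks reach 63 mm above the bench.
- meter: Yellow multimeter lying on the bench, 185 x 90 x 36 mm, origin under its centre; a bystander.
- cup: White cup, 84 mm across and 105 mm high, origin under its centre; a bystander.
- tape: Roll of cream masking tape lying flat, 110 mm across and 25 mm high, origin under its centre; a bystander.
- driver: Screwdriver with a yellow handle lying on the bench left of the rest, its own x along the tool; a bystander.
There are look-alikes about, which are no part of the job. Of the things that look like the rest, the largest one is meant.

How it is judged:
On the way, in this order (a step that is already met when the one before it is completed fails the run):
1. the rod is lifted out of its rest (z of rod in the frame of rest above 0.07 m), for 0.1 s.
2. with the rod's tip inside the hole, the reset button is pushed home (value of joint reset_button above 0.005 m and x of rod_tip in the frame of slot above 0.045 m), for 0.1 s.
At the end, for the whole second after the job is handed in: The reset button is at least 5 mm in (of 6 mm), and the rod lies at rest and level in both notches of its rest, tip the same way as before, its handle's centre within 15 mm lengthways and 8 mm sideways of the rest's middle (value of joint reset_button above 0.005 m and x of rod in the frame of rest between -0.015 and 0.015 m and y of rod in the frame of rest between -0.008 and 0.008 m and z of rod in the frame of rest between 0.04 and 0.049 m and x of rod_tip in the frame of rest above 0.12 m and z of rod_tip in the frame of rest between 0.038 and 0.052 m and linear speed of rod below 0.02 m/s); the robot touches nothing.
It fails at once if the rod pushes on the supply or anything in it with more than 20 N (contact force between rod and supply above 20 N).
It fails at once if the robot itself leans on the supply (contact force between the arm and supply above 20 N).
It fails at once if the rod is let go in the air, 20 mm or more above its seat (contact force between the fingers and rod below 0.1 N and z of rod in the frame of rest above 0.065 m).
It fails at once if a bystander is shifted by more than 20 mm (distance of any of meter, cup, tape, driver from where it was at the start of the episode above 0.02 m).
It also fails if it takes over 72 s, if anything falls off the work surface, if the arm or the gripper's body presses on something with over 40 N, if the wrist force passes 120 N, or if a joint passes its speed limit or range.

## Working session

There is one attempt and no reset: what is moved stays moved. The work goes in short steps, Python scripts to look and compute and a tool call to move; the robot and the scene stay as the last step left them, time stands still between calls to the robot, and variables do not carry over. Pictures are saved under pics/ and viewed, and the job is handed in when it is done.

Besides the shell and the picture viewer there is one more tool, called after "Request:" as a command line: name --argument value ..., lists and objects as JSON in quotes. drive_tool: Moves the arm, as the interface text tells. Its arguments: {"type":"object","properties":{"plan":{"type":"array"},"fingers":{"type":"number"},"newtons":{"type":"number"}},"required":["plan"]}

```bash
mkdir -p pics; ls; python3 - <<'E'
from plant import r
import cv2,numpy as np
print(r.observe())
for n in ["side","top","wrist"]:
    im=r.get_image(n); cv2.imwrite(f"pics/{n}0.png",im[:,:,::-1]); print(n,r.camera_model(n))
E
```

```text
pics
{'time_s': 0.0, 'joint_pos': array([-1.19394380e+00,  2.64773489e-01,  1.60541917e+00,  2.35134799e-05,
        1.27372217e+00, -3.68532614e-02]), 'joint_vel': array([-0.0003319 , -0.00049629, -0.00060485, -0.00048544, -0.0002924 ,
       -0.00046059]), 'joint_torque': array([-3.78703204e-03, -5.15123677e+01, -3.67314613e+01, -5.08823405e-05,
        1.31854636e-02,  3.71919540e-06]), 'eef_pos': array([ 0.27110727, -0.61733107,  0.22992396]), 'tcp_rot': array([-3.13927288e+00, -1.08012445e-04,  4.13698754e-01]), 'contact_force': array([0.82992497, 0.04673319, 1.02174318]), 'moment': array([-0.01350809,  0.04481011,  0.00281588]), 'gripper_width': 1.002924557731507}
side {'fx': 519.1331290298219, 'fy': 519.1331290298219, 'cx': 278.39563162338135, 'cy': 205.84115018562377, 'k1': -0.19501293510387988, 'R': array([[-0.82744496, -0.56146799, -0.00940939],
       [-0.25944288,  0.39709865, -0.88034201],
       [ 0.49802031, -0.72599336, -0.47424615]]), 't': array([0.44410346, 0.20750293, 1.07572909])}
top {'fx': 408.98906271104465, 'fy': 408.98906271104465, 'cx': 283.1097588952819, 'cy': 209.63218012817595, 'k1': -0.05105998326331307, 'R': array([[ 0.01543614, -0.99983903,  0.00914493],
       [-0.99652776, -0.01613213, -0.08168337],
       [ 0.08181775, -0.0078523 , -0.99661637]]), 't': array([-0.02844101,  0.52196916,  1.00838259])}
wrist {'fx': 345.96052471483483, 'fy': 345.96052471483483, 'cx': 281.4973970877476, 'cy': 209.74147917754414, 'k1': -0.015252930382200401, 'tool_from_camera': array([[-3.10570354e-04, -9.57626202e-01, -2.88013821e-01,
         7.30147173e-02],
       [ 9.99999926e-01, -3.62853681e-04,  1.28146149e-04,
         6.98422876e-04],
       [-2.27222985e-04, -2.88013760e-01,  9.57626244e-01,
        -1.41831899e-01],
       [ 0.00000000e+00,  0.00000000e+00,  0.00000000e+00,
         1.00000000e+00]])}
```

View pics/top0.png

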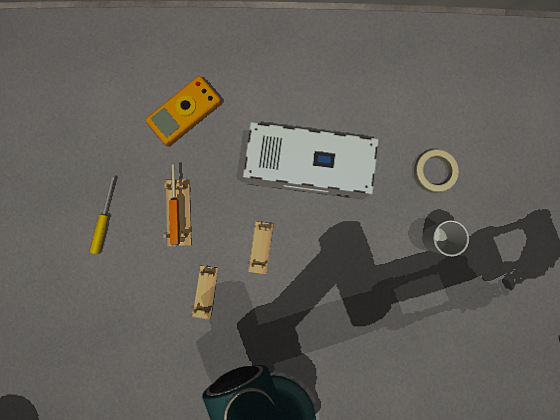

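View pics/side0.png

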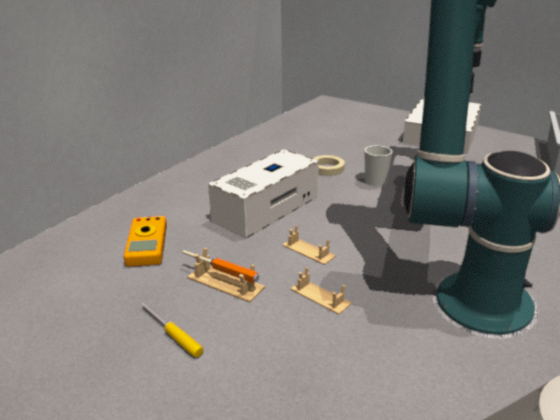

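View pics/wrist0.png

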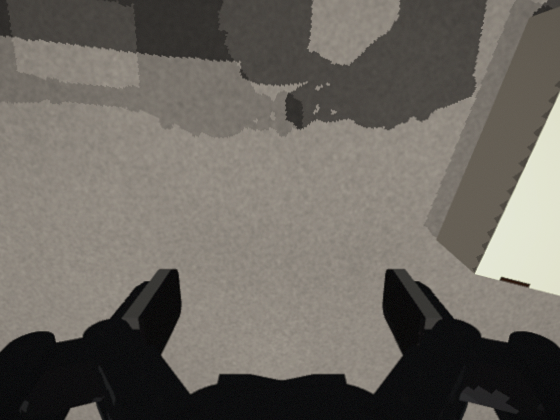

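```bash
cat > h.py <<'E'
from plant import r
import cv2,numpy as np
from scipy.spatial.transform import Rotation as Ro
def cam(n):
    m=r.camera_model(n)
    if n=="wrist":
        s=r.observe(); T=np.eye(4); T[:3,:3]=Ro.from_euler('xyz',s['tcp_rot']).as_matrix(); T[:3,3]=s['eef_pos']
        W=T@m['tool_from_camera']; R=W[:3,:3].T; t=-R@W[:3,3]
    else: R,t=np.array(m['R']),np.array(m['t'])
    return m,R,t
def ray(n,px,c=None):
    m,R,t=c or cam(n)
    d=np.array([(px[0]-m['cx'])/m['fx'],(px[1]-m['cy'])/m['fy']]); u=d.copy()
    for _ in range(30): u=d/(1+m['k1']*(u@u))
    v=R.T@np.array([u[0],u[1],1]); return -R.T@t,v/np.linalg.norm(v)
def atz(n,px,z,c=None):
    o,v=ray(n,px,c); return o+v*(z-o[2])/v[2]
def proj(n,X,c=None):
    m,R,t=c or cam(n); p=R@np.asarray(X)+t; u=p[:2]/p[2]; u=u*(1+m['k1']*(u@u))
    return np.array([u[0]*m['fx']+m['cx'],u[1]*m['fy']+m['cy']])
def crop(im,x0,x1,y0,y1,s,f): cv2.imwrite(f,cv2.resize(im[y0:y1,x0:x1,::-1],None,fx=s,fy=s,interpolation=cv2.INTER_CUBIC))
E
python3 - <<'E'
from h import *
im=r.get_image("top"); 
crop(im,130,230,150,260,5,"pics/top_rest.png"); crop(im,230,390,110,210,5,"pics/top_sup.png")
for n in ["rod","rest","supply"]:
    for d in r.regions_of("top",n): 
        ys,xs=np.nonzero(d['mask']); print(n,d['confidence'],d['pixel'],len(xs),xs.min(),xs.max(),ys.min(),ys.max(), cv2.minAreaRect(np.c_[xs,ys].astype(np.float32)))
im=r.get_image("side")
crop(im,180,330,140,310,4,"pics/side_c.png")
E
```

```text
rod 0.98 [171.3, 214.4] 594 169 179 165 245 ((174.0, 205.0), (80.0, 10.0), 90.0)
rest 0.73 [205.0, 291.4] 958 192 217 266 319 ((205.15818786621094, 292.1824645996094), (19.199481964111328, 52.29734802246094), 9.7824068069458)
rest 0.57 [180.7, 203.8] 1051 164 190 179 245 ((177.25633239746094, 212.07342529296875), (66.18335723876953, 25.446088790893555), 88.87670135498047)
supply 0.86 [308.9, 163.1] 8000 244 378 122 198 ((310.3697814941406, 160.86497497558594), (129.5330810546875, 63.28068161010742), 7.873938083648682)
```

View pics/top_rest.png

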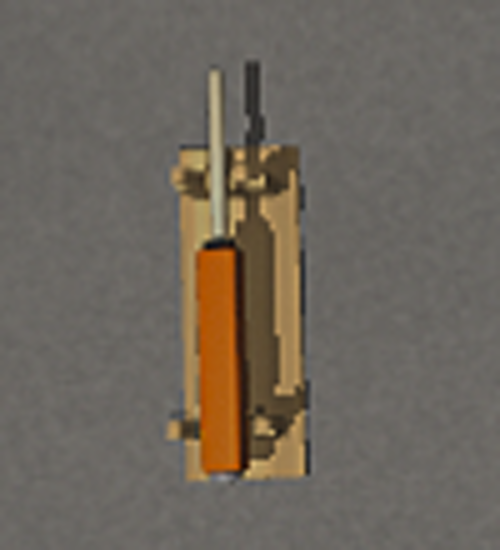

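View pics/top_sup.png

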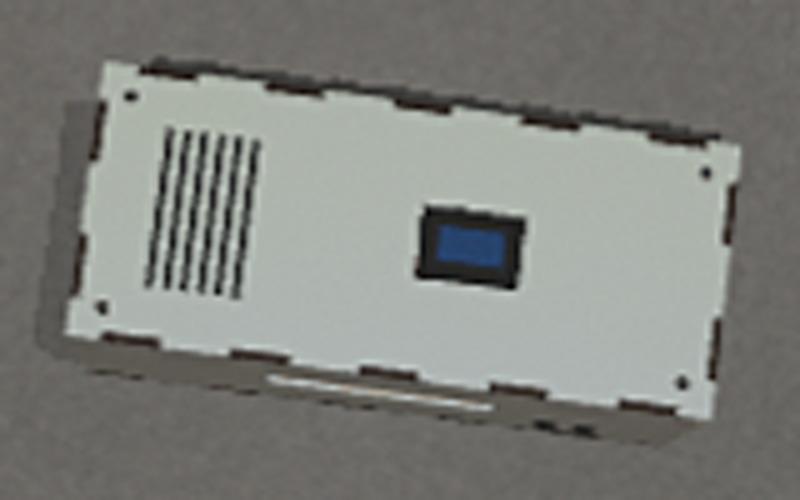

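View pics/side_c.png

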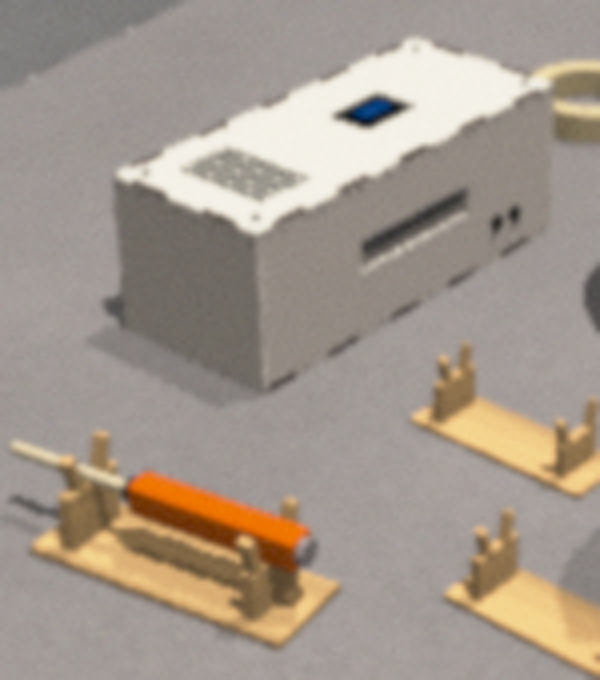

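```bash
python3 - <<'E'
from h import *
P=[atz("top",p,0.115) for p in [(251,122.4),(378.2,139.2),(372.6,193.8),(243,177)]]
for p in P: print(p.round(4))
print([np.linalg.norm(P[i]-P[(i+1)%4]).round(4) for i in range(4)], np.mean(P,0))
e=(P[0]-P[1]+P[3]-P[2])  # +y dir
print("supply yaw",np.arctan2(-e[0],e[1]))
f=atz("top",(173.8,199.5),.055);b=atz("top",(174.2,244.4),.055);t=atz("top",(173,164),.049)
print(f,b,t,np.linalg.norm(f-b),"mid",(f+b)/2,"yaw",np.arctan2(*(f-b)[[1,0]]),np.arctan2(*(t-b)[[1,0]]))
rc=[atz("top",(130+a/5,150+c/5),.005) for a,c in [(180,150),(298,147),(307,475),(187,480)]]
print(np.round(rc,4),np.mean(rc,0))
# side check
c=np.mean(P,0)
for nm,p in [("supplycorner BL",P[3]),("TL",P[0]),("rodmid top",(f+b)/2)]: print(nm,proj("side",p))
# side crop bl corner
for a in [(265,235),(125,180)]: print((180+a[0]/4,140+a[1]/4))
E
```

```text
[0.7177 0.0586 0.115 ]
[ 0.6834 -0.2391  0.115 ]
[ 0.5547 -0.2253  0.115 ]
[0.5886 0.0741 0.115 ]
[np.float64(0.2997), np.float64(0.1295), np.float64(0.3013), np.float64(0.13)] [ 0.63608659 -0.08290006  0.115     ]
supply yaw -0.11385348784301565
[0.54011985 0.24757915 0.055     ] [0.43082314 0.24261762 0.055     ] [0.62911819 0.25460607 0.049     ] 0.10940926302451469 mid [0.4854715  0.24509838 0.055     ] yaw 0.04536393465723223 0.06038413760454926
[[0.5955 0.2828 0.005 ]
 [0.5979 0.2218 0.005 ]
 [0.4297 0.2115 0.005 ]
 [0.4261 0.2727 0.005 ]] [0.5123053  0.24719526 0.005     ]
supplycorner BL [243.16987903 198.8395171 ]
TL [207.27663194 183.91577571]
rodmid top [233.94771209 266.4145577 ]
(246.25, 198.75)
(211.25, 185.0)
```

```bash
python3 - <<'E'
from h import *
for p in [(255,222),(273,222),(268,274),(249,273),(202,266),(217,267)]: print(p,atz("top",p,.005).round(4))
im=r.get_image("top"); crop(im,190,290,210,330,5,"pics/look.png")
E
```

```text
(255, 222) [0.4909 0.0509 0.005 ]
(273, 222) [0.4916 0.005  0.005 ]
(268, 274) [0.3598 0.0154 0.005 ]
(249, 273) [0.3616 0.0634 0.005 ]
(202, 266) [0.3771 0.1829 0.005 ]
(217, 267) [0.3753 0.1448 0.005 ]
```

View pics/look.png

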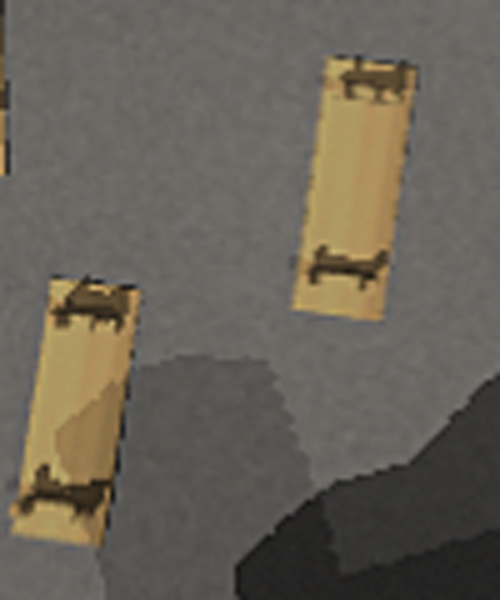

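Request:
drive_tool --plan '[{"x":0.027,"y":-0.035},{"x":0.027,"y":-0.035},{"x":0.027,"y":-0.035},{"x":0.027,"y":-0.035},{"x":0.027,"y":-0.035}]' --fingers 1 --newtons 100

```text
validation failed for argument at $.pl...
```

Request:
drive_tool --plan '[{"x":0.027,"y":-0.035},{"x":0.027,"y":-0.035},{"x":0.027,"y":-0.035},{"x":0.027,"y":-0.035},{"x":0.027,"y":-0.035}]'

```text
validation failed for argument at $.pl...
```

Request:
drive_tool --plan '[{"x":0.027,"y":-0.035},{"x":0.027,"y":-0.035},{"x":0.027,"y":-0.035},{"x":0.027,"y":-0.035},{"x":0.027,"y":-0.035}]'

```text
validation failed for argument at $.pl...
```

Request:
drive_tool --plan '[{"x":0.027,"y":-0.035,"z":0,"roll":0},{"x":0.027,"y":-0.035,"z":0,"roll":0},{"x":0.027,"y":-0.035,"z":0,"roll":0},{"x":0.027,"y":-0.035,"z":0,"roll":0},{"x":0.027,"y":-0.035,"z":0,"roll":0}]' --fingers 1 --newtons 100

```text
time_s: 0.95
eef_pos: [0.3247, -0.4026, 0.2297]
tcp_rot: [3.139, 0.0, 0.406]
contact_force: [1.4, -0.3, 0.4]
gripper_width: 1.003
```

Request:
drive_tool --plan '[{"x":0.027,"y":-0.035,"z":0,"roll":0},{"x":0.027,"y":-0.035,"z":0,"roll":0},{"x":0.027,"y":-0.035,"z":0,"roll":0},{"x":0.027,"y":-0.035,"z":0,"roll":0},{"x":0.027,"y":-0.035,"z":0,"roll":0}]'

```text
time_s: 1.45
eef_pos: [0.3806, -0.1803, 0.2306]
tcp_rot: [3.135, -0.003, 0.403]
contact_force: [-0.1, -0.2, -0.4]
gripper_width: 0.999
```

Request:
drive_tool --plan '[{"x":0.027,"y":-0.035,"z":0,"roll":0},{"x":0.027,"y":-0.035,"z":0,"roll":0},{"x":0.027,"y":-0.035,"z":0,"roll":0},{"x":0.027,"y":-0.035,"z":0,"roll":0},{"x":0.027,"y":-0.035,"z":0,"roll":0}]'

```text
time_s: 1.95
eef_pos: [0.4374, 0.0425, 0.2327]
tcp_rot: [3.131, -0.01, 0.402]
contact_force: [0.8, 0.1, -0.1]
gripper_width: 0.999
```

Request:
drive_tool --plan '[{"x":0.027,"y":-0.036,"z":0,"roll":0},{"x":0.027,"y":-0.036,"z":0,"roll":0},{"x":0.027,"y":-0.036,"z":0.0,"roll":0},{"x":0.024,"y":-0.034,"z":0.01,"roll":0},{"x":0.018,"y":-0.025,"z":0.01,"roll":0}]'

```text
time_s: 2.45
eef_pos: [0.488, 0.2561, 0.2161]
tcp_rot: [3.13, -0.02, 0.405]
contact_force: [0.7, -0.8, -0.1]
gripper_width: 0.998
```

Request:
drive_tool --plan '[{"x":0,"y":0,"z":0,"roll":0.12},{"x":0,"y":0,"z":0,"roll":0.12},{"x":0,"y":0,"z":0,"roll":0.1},{"x":0,"y":0,"z":0,"roll":0},{"x":0,"y":0,"z":0,"roll":0}]'

```text
time_s: 2.95
eef_pos: [0.4874, 0.2621, 0.2142]
tcp_rot: [3.138, -0.021, 0.063]
contact_force: [0.0, -0.5, -0.3]
gripper_width: 0.996
```

```bash
python3 - <<'E'
from h import *
s=r.observe(); print(s['eef_pos'],s['tcp_rot'],s['joint_pos'],s['contact_force'])
im=r.get_image("wrist"); cv2.imwrite("pics/w1.png",im[:,:,::-1])
E
```

```text
[0.487364   0.26209959 0.21424526] [ 3.13779494 -0.02117965  0.06290244] [ 0.45571305  0.03437763  1.89805269 -0.01250622  1.19107581  1.96817773] [ 0.03738323 -0.54546507 -0.27704308]
```

View pics/w1.png

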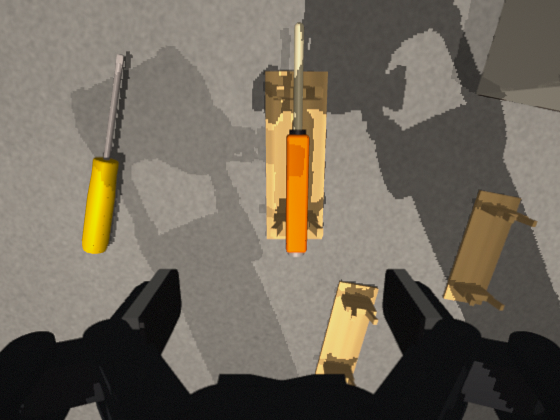

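```bash
python3 - <<'E'
from h import *
c=cam("wrist")
im=r.get_image("wrist"); crop(im,230,360,10,270,3,"pics/w1c.png")
hsv=cv2.cvtColor(im,cv2.COLOR_RGB2HSV); m=(hsv[...,0]<13)&(hsv[...,1]>200); m[:, :250]=0;m[:,330:]=0
ys,xs=np.nonzero(m); print(xs.min(),xs.max(),ys.min(),ys.max(),cv2.minAreaRect(np.c_[xs,ys].astype(np.float32)))
for d in r.regions_of("wrist","rod")[:2]:
    yy,xx=np.nonzero(d['mask']); print(d['confidence'],xx.min(),xx.max(),yy.min(),yy.max())
f=atz("wrist",(298.5,135),.055,c);b=atz("wrist",(297,251),.055,c);t=atz("wrist",(299,24),.047,c)
print(f,b,(f+b)/2,np.linalg.norm(f-b),t,np.arctan2(*(f-b)[[1,0]]),np.arctan2(*(t-b)[[1,0]]))
rc=[atz("wrist",p,.005,c) for p in [(265,71),(327,71),(324,238),(267,239)]]; print(np.round(rc,4),np.mean(rc,0))
E
```

```text
286 306 134 251 ((296.0, 192.5), (117.0, 20.0), 90.0)
0.88 285 309 21 256
[0.54096765 0.24933461 0.055     ] [0.43444907 0.24272647 0.055     ] [0.48770836 0.24603054 0.055     ] 0.10672336288976662 [0.62903657 0.25510013 0.047     ] 0.061958016740191614 0.06350368272521942
[[0.596  0.2829 0.005 ]
 [0.5997 0.2239 0.005 ]
 [0.431  0.2108 0.005 ]
 [0.4261 0.2723 0.005 ]] [0.51318828 0.24746748 0.005     ]
```

View pics/w1c.png

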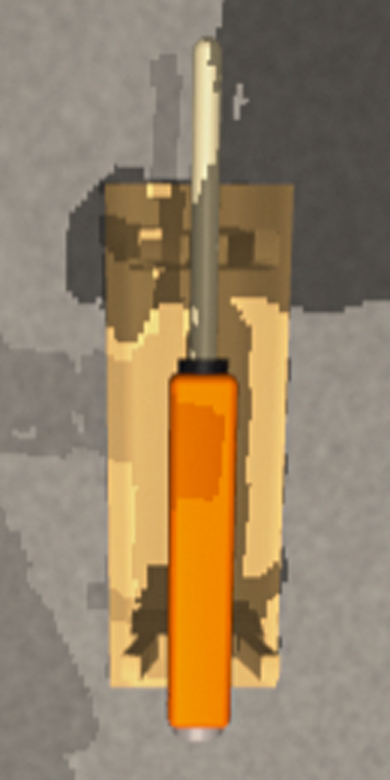

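```bash
cat >> h.py <<'E'
def shift(target):
    s=r.observe(); R=Ro.from_euler('xyz',s['tcp_rot']).as_matrix(); return R.T@(np.asarray(target)-s['eef_pos'])
def Rt(): return Ro.from_euler('xyz',r.observe()['tcp_rot']).as_matrix()
E
python3 - <<'E'
from h import *
print(Rt()); print(shift(np.array([.486,.2455,.045])+.019*Rt()[:,2]))
E
```

```text
[[ 0.99787845  0.06144531  0.02151907]
 [ 0.06151185 -0.99810336 -0.00244326]
 [ 0.02132813  0.00376175 -0.99976545]]
[-0.00605239  0.01562182  0.18830438]
```

Request:
drive_tool --plan '[{"x":-0.003,"y":0.008,"z":0.02,"roll":0},{"x":-0.003,"y":0.0076,"z":0.02,"roll":0},{"x":0,"y":0,"z":0.02,"roll":0},{"x":0,"y":0,"z":0.02,"roll":0},{"x":0,"y":0,"z":0.02,"roll":0}]'

```text
time_s: 3.6
eef_pos: [0.4891, 0.2461, 0.1172]
tcp_rot: [-3.141, -0.033, 0.065]
contact_force: [0.1, 0.5, -0.1]
gripper_width: 1.001
```

```bash
python3 - <<'E'
from h import *
s=r.observe();print(s['eef_pos'],s['tcp_rot']); print(shift(np.array([.486,.2455,.045])+.019*Rt()[:,2]))
im=r.get_image("wrist"); cv2.imwrite("pics/w2.png",im[:,:,::-1])
E
```

```text
[0.48909151 0.2460935  0.11718113] [-3.1410299  -0.03297106  0.06524083]
[-0.00550138  0.00043122  0.09103869]
```

View pics/w2.png

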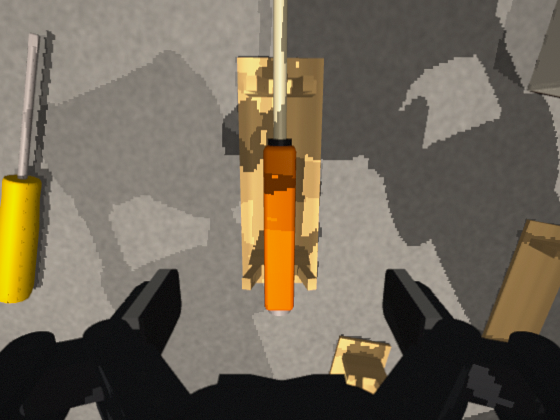

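Request:
drive_tool --plan '[{"x":-0.001,"y":0,"z":0.012,"roll":0},{"x":-0.001,"y":0,"z":0.012,"roll":0},{"x":-0.001,"y":0,"z":0.012,"roll":0},{"x":-0.001,"y":0,"z":0.012,"roll":0},{"x":-0.001,"y":0,"z":0.012,"roll":0}]'

```text
time_s: 4.15
eef_pos: [0.4853, 0.2452, 0.0519]
tcp_rot: [-3.142, -0.032, 0.066]
contact_force: [0.7, -0.2, 1.0]
gripper_width: 1.0
```

Request:
drive_tool --plan '[{"x":0,"y":0,"z":0.01,"roll":0},{"x":0,"y":0,"z":0.01,"roll":0},{"x":0,"y":0,"z":0.007,"roll":0},{"x":0,"y":0,"z":0,"roll":0},{"x":0,"y":0,"z":0,"roll":0}]'

```text
time_s: 4.65
eef_pos: [0.4849, 0.2448, 0.0202]
tcp_rot: [3.14, -0.028, 0.067]
contact_force: [0.8, -0.8, 0.6]
gripper_width: 0.998
```

```bash
python3 - <<'E'
from h import *
s=r.observe();print(s['eef_pos'],s['tcp_rot'],s['contact_force']); print(shift(np.array([.486,.2455,.045])+.019*Rt()[:,2]))
im=r.get_image("wrist"); cv2.imwrite("pics/w3.png",im[:,:,::-1])
im=r.get_image("side"); crop(im,150,300,200,340,4,"pics/s3.png")
E
```

```text
[0.48487239 0.24480972 0.02020763] [ 3.14038579 -0.02842669  0.06650607] [ 0.75863623 -0.75603826  0.6464458 ]
[ 0.00187519 -0.00058394 -0.0057498 ]
```

View pics/w3.png

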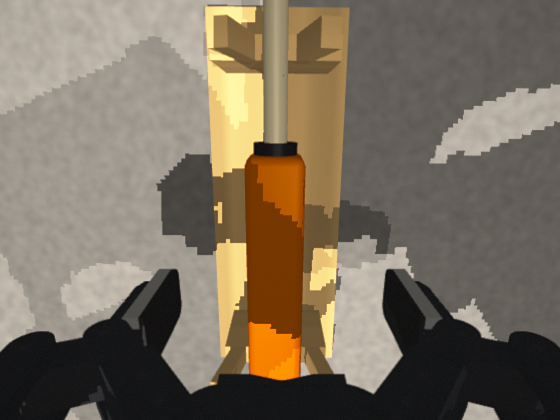

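View pics/s3.png

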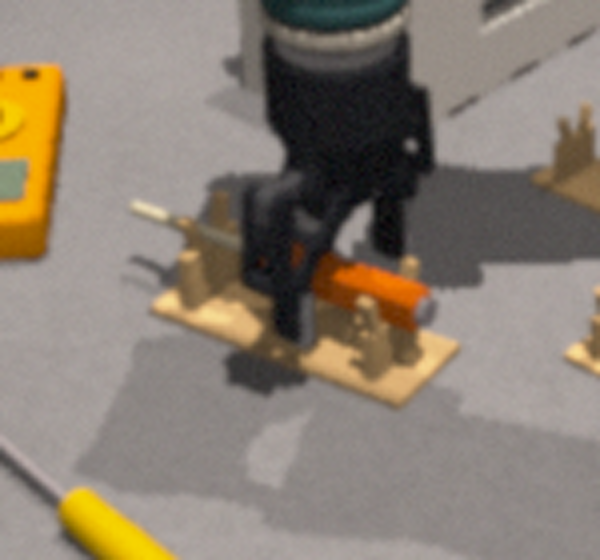

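Request:
drive_tool --plan '[{"x":0.001,"y":-0.0006,"z":-0.005,"roll":0},{"x":0,"y":0,"z":0,"roll":0},{"x":0,"y":0,"z":0,"roll":0},{"x":0,"y":0,"z":0,"roll":0},{"x":0,"y":0,"z":0,"roll":0}]' --fingers -1 --newtons 100

```text
time_s: 5.25
eef_pos: [0.4879, 0.2465, 0.0288]
tcp_rot: [-3.141, -0.034, 0.066]
contact_force: [-0.2, -0.9, -0.3]
gripper_width: 0.217
```

Request:
drive_tool --plan '[{"x":0,"y":0,"z":0,"roll":0},{"x":0,"y":0,"z":0,"roll":0},{"x":0,"y":0,"z":0,"roll":0},{"x":0,"y":0,"z":0,"roll":0},{"x":0,"y":0,"z":0,"roll":0}]'

```text
time_s: 5.75
eef_pos: [0.4877, 0.2464, 0.0286]
tcp_rot: [-3.141, -0.033, 0.066]
contact_force: [0.0, 0.6, 1.5]
gripper_width: 0.219
```

```bash
python3 - <<'E'
from h import *
s=r.observe();print(s['eef_pos'],s['tcp_rot'],s['contact_force'],s['moment'],s['gripper_width'])
im=r.get_image("wrist"); cv2.imwrite("pics/w4.png",im[:,:,::-1])
E
```

```text
[0.48774386 0.24640556 0.02862681] [-3.14100539 -0.03320905  0.0664022 ] [0.00977413 0.64404979 1.52636497] [0.01435836 0.05036615 0.00067648] 0.2185855052322412
```

View pics/w4.png

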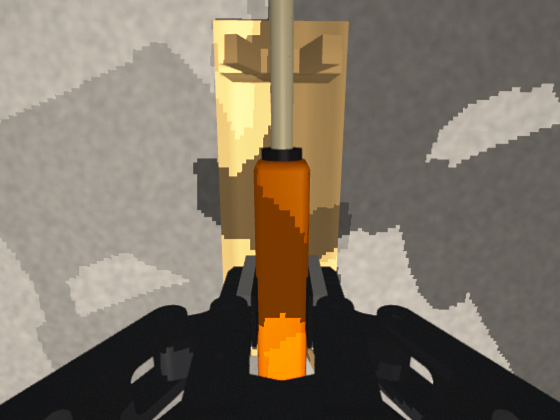

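Request:
drive_tool --plan '[{"x":0,"y":0,"z":-0.015,"roll":0},{"x":0,"y":0,"z":-0.025,"roll":0},{"x":0,"y":0,"z":-0.03,"roll":0},{"x":0,"y":0,"z":-0.03,"roll":0},{"x":0,"y":0,"z":-0.025,"roll":0}]'

```text
time_s: 6.3
eef_pos: [0.479, 0.244, 0.155]
tcp_rot: [3.138, -0.022, 0.066]
contact_force: [0.0, 0.2, -0.8]
gripper_width: 0.217
```

```bash
python3 - <<'E'
from h import *
s=r.observe();print(s['eef_pos'],s['tcp_rot'],s['contact_force'],s['moment'],s['gripper_width'])
print(shift([.401,-.0923,.15]))
im=r.get_image("wrist"); cv2.imwrite("pics/w5.png",im[:,:,::-1])
E
```

```text
[0.47895289 0.24401329 0.15495353] [ 3.13779717 -0.0215541   0.06649163] [ 0.02798449  0.24776336 -0.81703297] [-0.02957532 -0.0272144   0.00068121] 0.21713591062120244
[-0.10020968  0.33037774  0.00404838]
```

View pics/w5.png

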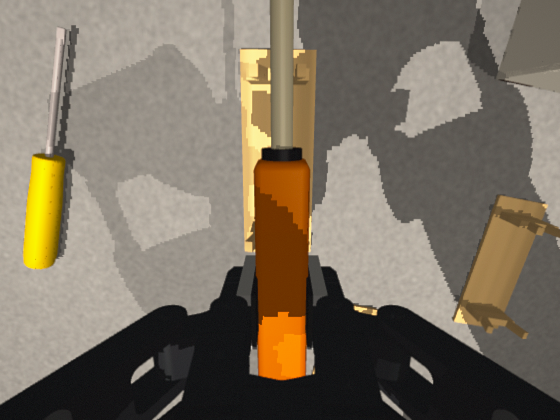

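Request:
drive_tool --plan '[{"x":-0.008,"y":0.02,"z":0,"roll":0},{"x":-0.01,"y":0.03,"z":0,"roll":0},{"x":-0.01,"y":0.033,"z":0,"roll":0},{"x":-0.01,"y":0.033,"z":0,"roll":0},{"x":-0.01,"y":0.033,"z":0,"roll":0}]'

```text
time_s: 6.85
eef_pos: [0.4467, 0.094, 0.166]
tcp_rot: [-3.138, -0.042, 0.074]
contact_force: [1.7, -0.4, -0.4]
gripper_width: 0.215
```

Request:
drive_tool --plan '[{"x":-0.01,"y":0.033,"z":0,"roll":0},{"x":-0.01,"y":0.033,"z":0,"roll":0},{"x":-0.01,"y":0.033,"z":0,"roll":0},{"x":-0.01,"y":0.03,"z":0,"roll":0},{"x":-0.006,"y":0.02,"z":0,"roll":0}]'

```text
time_s: 7.35
eef_pos: [0.409, -0.0647, 0.1665]
tcp_rot: [-3.14, -0.047, 0.075]
contact_force: [0.2, -0.1, -1.5]
gripper_width: 0.215
```

Request:
drive_tool --plan '[{"x":0,"y":0,"z":0,"roll":0.06},{"x":0,"y":0,"z":0,"roll":0.06},{"x":0,"y":0,"z":0,"roll":0.06},{"x":0,"y":0,"z":0,"roll":0},{"x":0,"y":0,"z":0,"roll":0}]'

```text
time_s: 7.85
eef_pos: [0.4074, -0.0684, 0.1689]
tcp_rot: [-3.133, -0.049, -0.118]
contact_force: [-0.1, -0.6, -0.0]
gripper_width: 0.214
```

```bash
python3 - <<'E'
from h import *
s=r.observe();print(s['eef_pos'],s['tcp_rot'],s['contact_force'],s['moment'],s['joint_pos'])
print(shift([.401,-.0923,.0436]))
im=r.get_image("side"); cv2.imwrite("pics/s5.png",im[:,:,::-1]); im=r.get_image("top"); cv2.imwrite("pics/t5.png",im[:,:,::-1])
E
```

```text
[ 0.40743959 -0.06842835  0.16889136] [-3.13275998 -0.04896205 -0.11754455] [-0.0769684  -0.62492251 -0.04566966] [ 0.04404467  0.07011028 -0.05592128] [-0.23910057 -0.23732409  2.23032031  0.01648783  1.10111982  1.44191062]
[-0.00972339  0.02556493  0.12474429]
```

View pics/s5.png

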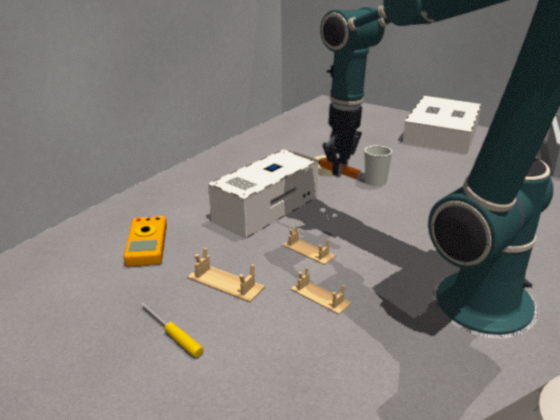

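View pics/t5.png

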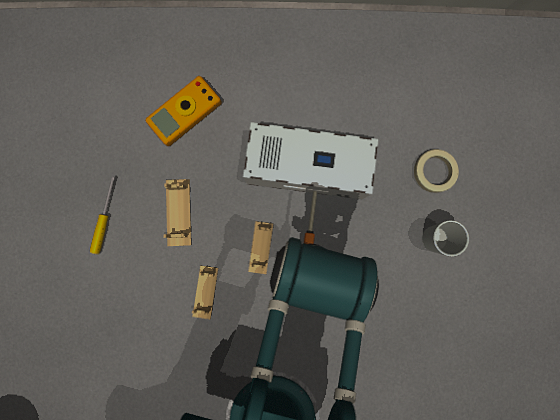

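Request:
drive_tool --plan '[{"x":-0.004,"y":0.01,"z":0.01,"roll":0},{"x":-0.004,"y":0.01,"z":0.015,"roll":0},{"x":-0.002,"y":0.005,"z":0.02,"roll":0},{"x":0,"y":0,"z":0.02,"roll":0},{"x":0,"y":0,"z":0.015,"roll":0}]'

```text
time_s: 8.45
eef_pos: [0.3993, -0.0946, 0.0862]
tcp_rot: [-3.135, -0.054, -0.111]
contact_force: [0.1, -0.4, -0.4]
gripper_width: 0.213
```

```bash
cat >> h.py <<'E'
TC=np.array([.4877,.2464,.0286]); RC=Ro.from_euler('xyz',[-3.141,-.0332,.0664]).as_matrix()
TIP0=np.array([.4865,.2455,.045])+.145*np.array([np.cos(.063),np.sin(.063),0])
TIPL=RC.T@(TIP0-TC); ROD=RC.T@Ro.from_euler('z',.063).as_matrix()
YS=-.114; SR=Ro.from_euler('z',YS).as_matrix(); SLOT=np.array([.5715,-.0755,.06])
def st():
    s=r.observe(); R=Ro.from_euler('xyz',s['tcp_rot']).as_matrix()
    tip=s['eef_pos']+R@TIPL; q=SR.T@(tip-SLOT); d=(R@ROD)[:,0]
    print("t",s['time_s'],"tcp",s['eef_pos'].round(4),"rot",s['tcp_rot'].round(4)); print("tip in slot mm",(q*1e3).round(1),"rod pitch up",round(d[2],4),"yaw rel",round(np.arctan2(d[1],d[0])-YS,4),"F slot",(SR.T@s['contact_force']).round(1),"M",s['moment'].round(2),s['gripper_width'].round(4))
    return R,q
def want(q):  # tool shift to bring tip to slot-frame q (m)
    R,c=st(); print("tool shift mm",(R.T@SR@(np.asarray(q)-c)*1e3).round(1))
E
python3 -c "
from h import *
want([-.025,-.036,0])"
```

```text
t 8.45 tcp [ 0.3993 -0.0946  0.0862] rot [-3.1352 -0.0545 -0.1114]Traceback (most recent call last):
  File "<string>", line 3, in <module>
    want([-.025,-.036,0])
    ~~~~^^^^^^^^^^^^^^^^^
  File "h.py", line 35, in want
    R,c=st(); print("tool shift mm",(R.T@SR@(np.asarray(q)-c)*1e3).round(1))
        ~~^^
  File "h.py", line 32, in st
    print("t",s['time_s'],"tcp",s['eef_pos'].round(4),"rot",s['tcp_rot'].round(4)); print("tip in slot mm",(q*1e3).round(1),"rod pitch up",round(d[2],4),"yaw rel",round(np.arctan2(d[1],d[0])-YS,4),"F slot",(SR.T@s['contact_force']).round(1),"M",s['moment'].round(2),s['gripper_width'].round(4))
                                                                                                                                                                                                                                                                          ^^^^^^^^^^^^^^^^^^^^^^^^
AttributeError: 'float' object has no attribute 'round'
```

```bash
sed -i "s/s\['gripper_width'\].round(4)/round(s['gripper_width'],4)/" h.py
python3 -c "
from h import *
want([-.025,-.036,0])"
```

```text
t 8.45 tcp [ 0.3993 -0.0946  0.0862] rot [-3.1352 -0.0545 -0.1114]
tip in slot mm [-25.6 -39.6  45.7] rod pitch up 0.0213 yaw rel -0.0006 F slot [ 0.2 -0.4 -0.4] M [ 0.03 -0.01  0.05] 0.2129
tool shift mm [-1.9 -3.3 45.6]
```

Request:
drive_tool --plan '[{"x":-0.001,"y":-0.003,"z":0.012,"roll":0},{"x":0,"y":0,"z":0.012,"roll":0},{"x":0,"y":0,"z":0.01,"roll":0},{"x":0,"y":0,"z":0.006,"roll":0},{"x":0,"y":0,"z":0,"roll":0}]'

```text
time_s: 8.95
eef_pos: [0.3951, -0.0921, 0.0387]
tcp_rot: [-3.135, -0.045, -0.109]
contact_force: [0.6, -0.1, -0.8]
gripper_width: 0.209
```

```bash
python3 -c "
from h import *
want([-.025,-.036,0])
im=r.get_image('side'); crop(im,200,400,120,270,4,'pics/s6.png'); im=r.get_image('top'); crop(im,230,390,110,260,4,'pics/t6.png')"
```

```text
t 8.95 tcp [ 0.3951 -0.0921  0.0387] rot [-3.1346 -0.0449 -0.1094]
tip in slot mm [-29.8 -37.3  -3.2] rod pitch up 0.0117 yaw rel 0.0014 F slot [ 0.7 -0.  -0.8] M [-0.04  0.06  0.03] 0.2091
tool shift mm [ 5.  -1.3 -3. ]
```

View pics/s6.png

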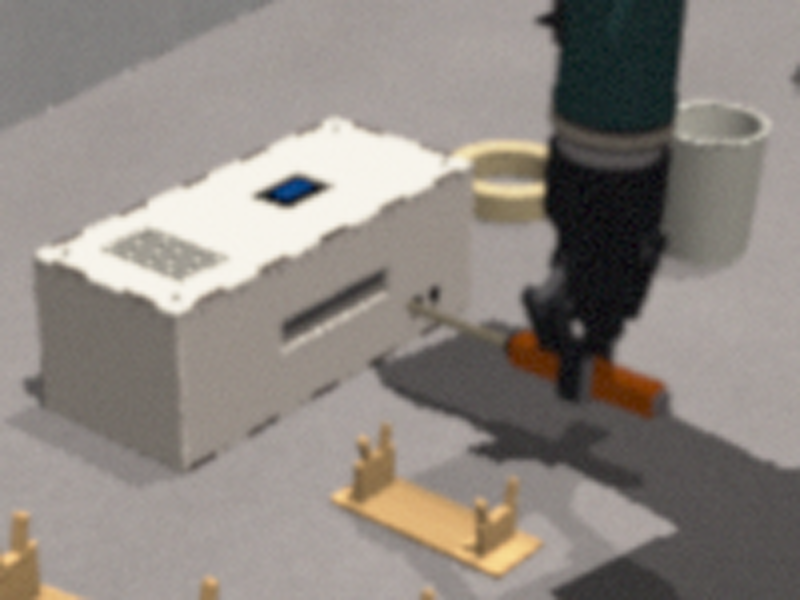

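View pics/t6.png

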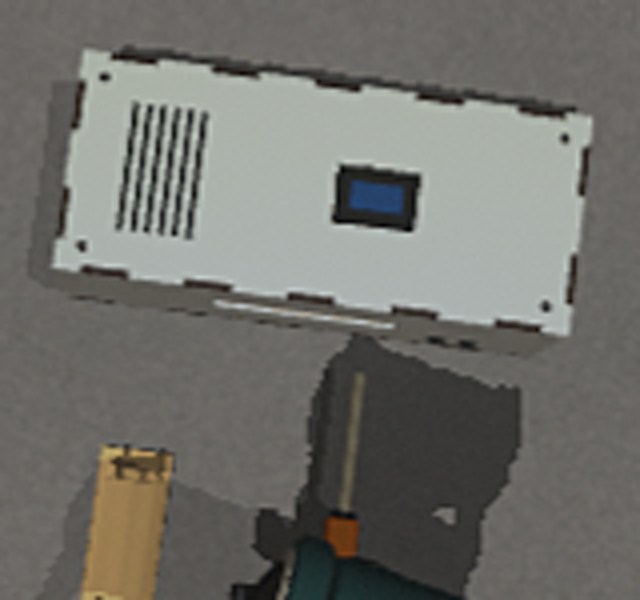

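```bash
python3 -c "
from h import *
R,q=st()
for px in [(230+215/4,110+302/4),(230+393/4,110+326/4)]: print('lip slot mm',(SR.T@(atz('top',px,.049)-SLOT)*1e3).round(1))
print('tip seen',(SR.T@(atz('top',(320,203.75),.058)-SLOT)*1e3).round(1), 'top proj of model tip',proj('top',SLOT+SR@q),'side',proj('side',SLOT+SR@q),'seen side',200+413/4,120+303/4)
for y in (.055,-.055):
  for z in (-.011,.011): print('slot corner side',((proj('side',SLOT+SR@[0,y,z])-[200,120])*4).round(0))
"
```

```text
t 9.05 tcp [ 0.396  -0.0923  0.0397] rot [-3.1349 -0.0467 -0.1096]
tip in slot mm [-29.  -37.4  -1.9] rod pitch up 0.0135 yaw rel 0.0012 F slot [ 0.4  0.1 -0.7] M [ 0.02  0.02 -0.04] 0.2123
lip slot mm [  2.   55.5 -11. ]
lip slot mm [  1.5 -55.2 -11. ]
tip seen [-32.2 -37.9  -2. ] top proj of model tip [319.96912789 202.39987372] side [300.48239443 195.8929907 ] seen side 303.25 195.75
slot corner side [279. 353.]
slot corner side [278. 323.]
slot corner side [385. 294.]
slot corner side [385. 265.]
```

Request:
drive_tool --plan '[{"x":0.004,"y":-0.001,"z":-0.002,"roll":0},{"x":0.005,"y":0,"z":0,"roll":0},{"x":0.006,"y":0,"z":0,"roll":0},{"x":0.004,"y":0,"z":0,"roll":0},{"x":0,"y":0,"z":0,"roll":0}]'

```text
time_s: 9.55
eef_pos: [0.4198, -0.0944, 0.0459]
tcp_rot: [-3.136, -0.054, -0.109]
contact_force: [0.2, 0.4, -1.5]
gripper_width: 0.218
```

```bash
python3 -c "
from h import *
want([.020,-.036,0])"
```

```text
t 9.55 tcp [ 0.4198 -0.0944  0.0459] rot [-3.1361 -0.0535 -0.109 ]
tip in slot mm [ -5.2 -36.6   5.2] rod pitch up 0.0203 yaw rel 0.0018 F slot [ 0.2  0.4 -1.5] M [ 0.    0.05 -0.02] 0.2176
tool shift mm [24.8 -0.5  6.5]
```

Request:
drive_tool --plan '[{"x":0,"y":0,"z":0.003,"roll":0},{"x":0,"y":0,"z":0.002,"roll":0},{"x":0,"y":0,"z":0,"roll":0},{"x":0,"y":0,"z":0,"roll":0},{"x":0,"y":0,"z":0,"roll":0}]'

```text
time_s: 10.05
eef_pos: [0.4195, -0.0941, 0.04]
tcp_rot: [-3.136, -0.052, -0.109]
contact_force: [-0.8, 0.9, -1.0]
gripper_width: 0.216
```

```bash
python3 -c "
from h import *
want([.020,-.036,0])"
```

```text
t 10.05 tcp [ 0.4195 -0.0941  0.04  ] rot [-3.1359 -0.0521 -0.1087]
tip in slot mm [ -5.5 -36.4  -0.9] rod pitch up 0.0189 yaw rel 0.002 F slot [-0.9  0.8 -1. ] M [ 0.    0.03 -0.03] 0.2164
tool shift mm [25.5 -0.3  0.4]
```

Request:
drive_tool --plan '[{"x":0.003,"y":0,"z":0.0002,"roll":0},{"x":0.004,"y":0,"z":0.0002,"roll":0},{"x":0.004,"y":0,"z":0.0002,"roll":0},{"x":0.003,"y":0,"z":0.0002,"roll":0},{"x":0,"y":0,"z":0,"roll":0}]'

```text
time_s: 10.55
eef_pos: [0.435, -0.0959, 0.0401]
tcp_rot: [-3.136, -0.053, -0.109]
contact_force: [0.4, 0.0, -1.4]
gripper_width: 0.216
```

```bash
python3 -c "
from h import *
want([.020,-.036,0])"
```

```text
t 10.55 tcp [ 0.435  -0.0959  0.0401] rot [-3.136  -0.0529 -0.1089]
tip in slot mm [ 10.1 -36.4  -0.6] rod pitch up 0.0197 yaw rel 0.0019 F slot [ 0.4  0.1 -1.4] M [ 0.01 -0.01 -0.  ] 0.2161
tool shift mm [ 9.9 -0.4 -0.1]
```

Request:
drive_tool --plan '[{"x":0.003,"y":0,"z":0.0002,"roll":0},{"x":0.003,"y":0,"z":0.0002,"roll":0},{"x":0.003,"y":0,"z":0.0002,"roll":0},{"x":0.002,"y":0,"z":0.0001,"roll":0},{"x":0,"y":0,"z":0,"roll":0}]'

```text
time_s: 11.05
eef_pos: [0.4471, -0.0972, 0.04]
tcp_rot: [-3.136, -0.053, -0.109]
contact_force: [-0.3, -0.2, -0.7]
gripper_width: 0.213
```

Request:
drive_tool --plan '[{"x":0.001,"y":0,"z":0,"roll":0},{"x":0.001,"y":0,"z":0,"roll":0},{"x":0.001,"y":0,"z":0,"roll":0},{"x":0,"y":0,"z":0,"roll":0},{"x":0,"y":0,"z":0,"roll":0}]'

```text
time_s: 11.55
eef_pos: [0.4499, -0.0975, 0.04]
tcp_rot: [-3.136, -0.052, -0.109]
contact_force: [-0.6, 0.1, -0.8]
gripper_width: 0.219
```

```bash
python3 -c "
from h import *
want([.030,-.036,0])"
```

```text
t 11.55 tcp [ 0.4499 -0.0975  0.04  ] rot [-3.1359 -0.0522 -0.1088]
tip in slot mm [ 25.1 -36.3  -0.9] rod pitch up 0.019 yaw rel 0.0019 F slot [-0.6  0.1 -0.8] M [ 0.    0.03 -0.01] 0.2188
tool shift mm [ 4.9 -0.3 -0.6]
```

Request:
drive_tool --plan '[{"x":0.001,"y":0,"z":-0.0002,"roll":0},{"x":0.001,"y":0,"z":-0.0002,"roll":0},{"x":0.001,"y":0,"z":0,"roll":0},{"x":0,"y":0,"z":0,"roll":0},{"x":0,"y":0,"z":0,"roll":0}]'

```text
time_s: 12.05
eef_pos: [0.4531, -0.0978, 0.0406]
tcp_rot: [-3.136, -0.052, -0.109]
contact_force: [0.8, -0.3, -1.0]
gripper_width: 0.213
```

Request:
drive_tool --plan '[{"x":0.001,"y":0,"z":0,"roll":0},{"x":0.001,"y":0,"z":0,"roll":0},{"x":0,"y":0,"z":0,"roll":0},{"x":0,"y":0,"z":0,"roll":0},{"x":0,"y":0,"z":0,"roll":0}]'

```text
time_s: 12.55
eef_pos: [0.4546, -0.0979, 0.0405]
tcp_rot: [-3.136, -0.051, -0.109]
contact_force: [0.3, 0.3, -0.2]
gripper_width: 0.215
```

```bash
python3 -c "
from h import *
want([.030,-.036,0])"
```

```text
t 12.55 tcp [ 0.4546 -0.0979  0.0405] rot [-3.1358 -0.0509 -0.1088]
tip in slot mm [ 29.8 -36.2  -0.6] rod pitch up 0.0177 yaw rel 0.002 F slot [ 0.3  0.4 -0.2] M [-0.05  0.12  0.  ] 0.2152
tool shift mm [ 0.2 -0.2 -0.6]
```

Request:
drive_tool --plan '[{"x":0.001,"y":0,"z":0,"roll":0},{"x":0,"y":0,"z":0,"roll":0},{"x":0,"y":0,"z":0,"roll":0},{"x":0,"y":0,"z":0,"roll":0},{"x":0,"y":0,"z":0,"roll":0}]'

```text
time_s: 13.05
eef_pos: [0.4548, -0.0979, 0.0402]
tcp_rot: [-3.136, -0.049, -0.109]
contact_force: [-1.2, 0.2, 0.4]
gripper_width: 0.215
```

Request:
drive_tool --plan '[{"x":0.001,"y":0,"z":0,"roll":0},{"x":0,"y":0,"z":0,"roll":0},{"x":0,"y":0,"z":0,"roll":0},{"x":0,"y":0,"z":0,"roll":0},{"x":0,"y":0,"z":0,"roll":0}]'

```text
time_s: 13.55
eef_pos: [0.4551, -0.0979, 0.0401]
tcp_rot: [-3.136, -0.048, -0.109]
contact_force: [-2.0, 1.4, 0.4]
gripper_width: 0.212
```

```bash
python3 -c "
from h import *
want([.030,-.036,0])"
```

```text
t 13.55 tcp [ 0.4551 -0.0979  0.0401] rot [-3.1355 -0.0477 -0.1088]
tip in slot mm [ 30.4 -36.1  -1.4] rod pitch up 0.0145 yaw rel 0.0019 F slot [-2.1  1.1  0.4] M [-0.    0.19  0.04] 0.2119
tool shift mm [-0.3 -0.1 -1.4]
```

Request:
drive_tool --plan '[{"x":0.0006,"y":-0.002,"z":-0.0005,"roll":0},{"x":0.0006,"y":-0.002,"z":-0.0005,"roll":0},{"x":0.0006,"y":-0.002,"z":-0.0003,"roll":0},{"x":0.0006,"y":-0.002,"z":0,"roll":0},{"x":0.0006,"y":-0.002,"z":0,"roll":0}]'

```text
time_s: 14.05
eef_pos: [0.4575, -0.0876, 0.0406]
tcp_rot: [-3.135, -0.044, -0.11]
contact_force: [-0.6, 1.0, 0.1]
gripper_width: 0.215
```

```bash
python3 -c "
from h import *
want([.030,-.036,0])"
```

```text
t 14.05 tcp [ 0.4575 -0.0876  0.0406] rot [-3.1353 -0.0439 -0.11  ]
tip in slot mm [ 31.6 -25.8  -1.5] rod pitch up 0.0107 yaw rel 0.0008 F slot [-0.7  0.9  0.1] M [0.18 0.05 0.11] 0.2153
tool shift mm [-1.6 10.2 -1.6]
```

Request:
drive_tool --plan '[{"x":0.0006,"y":0,"z":-0.0008,"roll":0},{"x":0.0006,"y":0,"z":-0.0005,"roll":0},{"x":0.0006,"y":0,"z":0,"roll":0},{"x":0,"y":0,"z":0,"roll":0},{"x":0,"y":0,"z":0,"roll":0}]'

```text
time_s: 14.55
eef_pos: [0.4619, -0.0869, 0.043]
tcp_rot: [-3.135, -0.048, -0.108]
contact_force: [0.1, 1.0, -1.3]
gripper_width: 0.214
```

```bash
python3 -c "
from h import *
want([.030,-.036,0])"
```

```text
t 14.55 tcp [ 0.4619 -0.0869  0.043 ] rot [-3.1349 -0.0483 -0.1078]
tip in slot mm [ 35.9 -24.3   1.5] rod pitch up 0.015 yaw rel 0.003 F slot [-0.   1.  -1.3] M [0.1  0.22 0.12] 0.2142
tool shift mm [-6.  11.7  1.2]
```

Request:
drive_tool --plan '[{"x":0.0015,"y":0,"z":0.0008,"roll":0},{"x":0.0015,"y":0,"z":0.0004,"roll":0},{"x":0.0015,"y":0,"z":0.0001,"roll":0},{"x":0,"y":0,"z":0,"roll":0},{"x":0,"y":0,"z":0,"roll":0}]'

```text
time_s: 15.05
eef_pos: [0.4674, -0.0877, 0.0421]
tcp_rot: [-3.135, -0.049, -0.108]
contact_force: [-1.1, 0.6, -0.7]
gripper_width: 0.214
```

```bash
python3 -c "
from h import *
want([.045,-.024,0])"
```

```text
t 15.05 tcp [ 0.4674 -0.0877  0.0421] rot [-3.1349 -0.0494 -0.1081]
tip in slot mm [ 41.4 -24.5   0.8] rod pitch up 0.0162 yaw rel 0.0027 F slot [-1.2  0.5 -0.7] M [0.16 0.12 0.1 ] 0.2141
tool shift mm [ 3.5 -0.5  1. ]
```

Request:
drive_tool --plan '[{"x":0.002,"y":-0.0002,"z":0.0003,"roll":0},{"x":0.002,"y":0,"z":0.0003,"roll":0},{"x":0.002,"y":0,"z":0.0001,"roll":0},{"x":0,"y":0,"z":0,"roll":0},{"x":0,"y":0,"z":0,"roll":0}]'

```text
time_s: 15.55
eef_pos: [0.4745, -0.0885, 0.0419]
tcp_rot: [-3.135, -0.05, -0.108]
contact_force: [-1.1, 0.1, -0.8]
gripper_width: 0.218
```

```bash
python3 -c "
from h import *
want([.052,-.024,0])"
```

```text
t 15.55 tcp [ 0.4745 -0.0885  0.0419] rot [-3.1351 -0.0505 -0.1083]
tip in slot mm [ 48.5 -24.5   0.8] rod pitch up 0.0172 yaw rel 0.0025 F slot [-1.1 -0.1 -0.8] M [0.11 0.1  0.07] 0.2178
tool shift mm [ 3.4 -0.4  0.9]
```

Request:
drive_tool --plan '[{"x":0.001,"y":0,"z":0.0001,"roll":0},{"x":0.001,"y":0,"z":0.0001,"roll":0},{"x":0.001,"y":0,"z":0.0001,"roll":0},{"x":0.001,"y":0,"z":0.0001,"roll":0},{"x":0.001,"y":0,"z":0,"roll":0}]'

```text
time_s: 16.05
eef_pos: [0.4786, -0.0888, 0.0414]
tcp_rot: [-3.135, -0.048, -0.108]
contact_force: [-3.5, 0.8, 0.8]
gripper_width: 0.214
```

```bash
python3 -c "
from h import *
want([.058,-.024,0])"
```

```text
t 16.05 tcp [ 0.4786 -0.0888  0.0414] rot [-3.135  -0.0482 -0.1083]
tip in slot mm [ 52.7 -24.4  -0.1] rod pitch up 0.0149 yaw rel 0.0025 F slot [-3.5  0.4  0.8] M [0.07 0.31 0.01] 0.2135
tool shift mm [ 5.3 -0.4  0.2]
```

Request:
drive_tool --plan '[{"x":0.0015,"y":0,"z":0,"roll":0},{"x":0.0015,"y":0,"z":-0.0002,"roll":0},{"x":0.0015,"y":0,"z":-0.0002,"roll":0},{"x":0.0015,"y":0,"z":0,"roll":0},{"x":0.0015,"y":0,"z":0,"roll":0}]'

```text
time_s: 16.55
eef_pos: [0.481, -0.089, 0.0409]
tcp_rot: [-3.134, -0.037, -0.109]
contact_force: [-6.2, 0.4, 3.5]
gripper_width: 0.216
```

```bash
python3 -c "
from h import *
want([.058,-.024,0])"
```

```text
t 16.55 tcp [ 0.481  -0.089   0.0409] rot [-3.1344 -0.0371 -0.1085]
tip in slot mm [ 55.3 -24.3  -2.2] rod pitch up 0.0039 yaw rel 0.0023 F slot [-6.2 -0.3  3.5] M [0.04 0.34 0.06] 0.2156
tool shift mm [ 2.8 -0.3 -2.1]
```

Request:
drive_tool --plan '[{"x":0.0015,"y":0,"z":-0.0006,"roll":0},{"x":0.0015,"y":0,"z":-0.0006,"roll":0},{"x":0.0015,"y":0,"z":-0.0005,"roll":0},{"x":0.0015,"y":0,"z":-0.0003,"roll":0},{"x":0.0015,"y":0,"z":-0.0003,"roll":0}]'

```text
time_s: 17.05
eef_pos: [0.4817, -0.0887, 0.042]
tcp_rot: [-3.133, -0.023, -0.109]
contact_force: [-7.2, 0.2, 4.0]
gripper_width: 0.214
```

```bash
python3 -c "
from h import *
want([.058,-.024,0])"
```

```text
t 17.05 tcp [ 0.4817 -0.0887  0.042 ] rot [-3.1334 -0.0227 -0.1087]
tip in slot mm [ 56.2 -24.   -3.2] rod pitch up -0.0105 yaw rel 0.0021 F slot [-7.2 -0.6  4. ] M [0.15 0.47 0.06] 0.2142
tool shift mm [ 1.9 -0.  -3.1]
```

Request:
drive_tool --plan '[{"x":0.0005,"y":0,"z":-0.0015,"roll":0},{"x":0.001,"y":0,"z":-0.0015,"roll":0},{"x":0.002,"y":0,"z":-0.0006,"roll":0},{"x":0.002,"y":0,"z":-0.0004,"roll":0},{"x":0.002,"y":0,"z":-0.0004,"roll":0}]'

```text
time_s: 17.55
eef_pos: [0.483, -0.0888, 0.0444]
tcp_rot: [-3.133, -0.009, -0.109]
contact_force: [-6.8, 0.8, 1.8]
gripper_width: 0.215
```

```bash
python3 -c "
from h import *
want([.058,-.024,0])"
```

```text
t 17.55 tcp [ 0.483  -0.0888  0.0444] rot [-3.1327 -0.0095 -0.1091]
tip in slot mm [ 57.7 -24.   -2.6] rod pitch up -0.0237 yaw rel 0.0018 F slot [-6.8  0.   1.8] M [-0.03  0.55 -0.05] 0.2145
tool shift mm [ 0.3 -0.  -2.6]
```

Request:
drive_tool --plan '[{"x":0.001,"y":0,"z":-0.0015,"roll":0},{"x":0.0015,"y":0,"z":-0.001,"roll":0},{"x":0.002,"y":0,"z":-0.0008,"roll":0},{"x":0.002,"y":0,"z":-0.0006,"roll":0},{"x":0.002,"y":0,"z":-0.0006,"roll":0}]'

```text
time_s: 18.05
eef_pos: [0.4851, -0.089, 0.0464]
tcp_rot: [-3.132, 0.005, -0.109]
contact_force: [-7.4, 0.7, 1.9]
gripper_width: 0.215
```

```bash
python3 -c "
from h import *
want([.058,-.024,0])"
```

```text
t 18.05 tcp [ 0.4851 -0.089   0.0464] rot [-3.132   0.0051 -0.1094]
tip in slot mm [ 60.  -24.   -2.7] rod pitch up -0.0383 yaw rel 0.0015 F slot [-7.4 -0.1  1.9] M [ 0.06  0.72 -0.04] 0.2151
tool shift mm [-2.   0.  -2.7]
```

```bash
python3 -c "
from h import *
st()
im=r.get_image('wrist'); cv2.imwrite('pics/w7.png',im[:,:,::-1])"
```

```text
t 18.05 tcp [ 0.4851 -0.089   0.0464] rot [-3.132   0.0051 -0.1094]
tip in slot mm [ 60.  -24.   -2.7] rod pitch up -0.0383 yaw rel 0.0015 F slot [-7.4 -0.1  1.9] M [ 0.06  0.72 -0.04] 0.2151
```

View pics/w7.png

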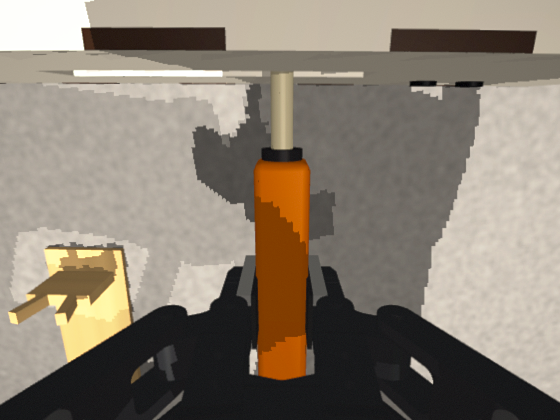

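Request:
drive_tool --plan '[{"x":0.0015,"y":0,"z":-0.001,"roll":0},{"x":0.002,"y":0,"z":-0.0008,"roll":0},{"x":0.0025,"y":0,"z":-0.0006,"roll":0},{"x":0.0025,"y":0,"z":-0.0006,"roll":0},{"x":0.0025,"y":0,"z":-0.0006,"roll":0}]'

```text
time_s: 18.6
eef_pos: [0.486, -0.089, 0.0475]
tcp_rot: [-3.131, 0.028, -0.109]
contact_force: [-11.4, 0.6, 7.7]
gripper_width: 0.212
```

```bash
python3 -c "
from h import *
want([.058,-.024,0])"
```

```text
t 18.6 tcp [ 0.486  -0.089   0.0475] rot [-3.1311  0.0277 -0.1094]
tip in slot mm [ 61.1 -23.9  -4.9] rod pitch up -0.0609 yaw rel 0.0015 F slot [-11.4  -0.7   7.7] M [ 0.01  0.78 -0.  ] 0.2122
tool shift mm [-3.2  0.  -4.8]
```

Request:
drive_tool --plan '[{"x":0.0005,"y":0,"z":-0.002,"roll":0},{"x":0.001,"y":0,"z":-0.0015,"roll":0},{"x":0.0025,"y":0,"z":-0.001,"roll":0},{"x":0.0025,"y":0,"z":-0.0005,"roll":0},{"x":0.0025,"y":0,"z":-0.0005,"roll":0}]'

```text
time_s: 19.1
eef_pos: [0.4856, -0.0886, 0.0507]
tcp_rot: [-3.13, 0.049, -0.109]
contact_force: [-10.8, 0.5, 7.0]
gripper_width: 0.213
```

```bash
python3 -c "
from h import *
want([.058,-.024,0])"
```

```text
t 19.1 tcp [ 0.4856 -0.0886  0.0507] rot [-3.1299  0.0488 -0.1091]
tip in slot mm [ 60.7 -23.5  -4.7] rod pitch up -0.0819 yaw rel 0.0019 F slot [-10.8  -0.7   7. ] M [ 0.01  0.81 -0.06] 0.2133
tool shift mm [-3.   0.4 -4.6]
```

Request:
drive_tool --plan '[{"x":-0.002,"y":0,"z":0,"roll":0},{"x":-0.003,"y":0,"z":-0.0003,"roll":0},{"x":-0.003,"y":0,"z":-0.0003,"roll":0},{"x":-0.003,"y":0,"z":0,"roll":0},{"x":0,"y":0,"z":0,"roll":0}]'

```text
time_s: 19.6
eef_pos: [0.4781, -0.0881, 0.0535]
tcp_rot: [-3.131, 0.041, -0.109]
contact_force: [0.0, 0.4, -1.4]
gripper_width: 0.214
```

```bash
python3 -c "
from h import *
want([.025,-.024,0])"
```

```text
t 19.6 tcp [ 0.4781 -0.0881  0.0535] rot [-3.1306  0.0409 -0.1092]
tip in slot mm [ 53.2 -23.9  -0.8] rod pitch up -0.0741 yaw rel 0.0017 F slot [-0.   0.4 -1.4] M [-0.01 -0.04 -0.12] 0.2137
tool shift mm [-28.2  -0.    0.4]
```

Request:
drive_tool --plan '[{"x":-0.005,"y":0,"z":0.0003,"roll":0},{"x":-0.005,"y":0,"z":0.0003,"roll":0},{"x":-0.005,"y":0,"z":0.0003,"roll":0},{"x":-0.005,"y":0,"z":0.0003,"roll":0},{"x":-0.003,"y":0,"z":0.0002,"roll":0}]'

```text
time_s: 20.1
eef_pos: [0.4534, -0.0855, 0.0527]
tcp_rot: [-3.131, 0.041, -0.109]
contact_force: [-0.8, -0.0, -0.8]
gripper_width: 0.214
```

```bash
python3 -c "
from h import *
want([-.03,-.024,0])"
```

```text
t 20.1 tcp [ 0.4534 -0.0855  0.0527] rot [-3.1307  0.0409 -0.1093]
tip in slot mm [ 28.4 -24.1  -1.6] rod pitch up -0.074 yaw rel 0.0016 F slot [-0.7 -0.1 -0.8] M [ 0.03 -0.03 -0.05] 0.2139
tool shift mm [-58.4  -0.3   0.8]
```

Request:
drive_tool --plan '[{"x":-0.006,"y":0,"z":0.0003,"roll":0},{"x":-0.006,"y":0,"z":0.0003,"roll":0},{"x":-0.006,"y":0,"z":0.0003,"roll":0},{"x":-0.006,"y":0,"z":0.0003,"roll":0},{"x":-0.006,"y":0,"z":0.0003,"roll":0}]'

```text
time_s: 20.6
eef_pos: [0.421, -0.0819, 0.0524]
tcp_rot: [-3.131, 0.041, -0.109]
contact_force: [0.5, -0.4, -0.9]
gripper_width: 0.215
```

Request:
drive_tool --plan '[{"x":-0.006,"y":0,"z":0,"roll":0},{"x":-0.006,"y":0,"z":0,"roll":0},{"x":-0.005,"y":0,"z":0,"roll":0},{"x":-0.004,"y":0,"z":0,"roll":0},{"x":0,"y":0,"z":0,"roll":0}]'

```text
time_s: 21.1
eef_pos: [0.3971, -0.0792, 0.0533]
tcp_rot: [-3.131, 0.041, -0.109]
contact_force: [-0.5, 0.5, -0.5]
gripper_width: 0.214
```

```bash
python3 -c "
from h import *
st()
im=r.get_image('side'); crop(im,200,400,120,270,4,'pics/s8.png');im=r.get_image('wrist'); cv2.imwrite('pics/w8.png',im[:,:,::-1])"
```

```text
t 21.1 tcp [ 0.3971 -0.0792  0.0533] rot [-3.1307  0.0411 -0.1094]
tip in slot mm [-28.3 -24.3  -1.1] rod pitch up -0.0743 yaw rel 0.0015 F slot [-0.5  0.4 -0.5] M [-0.04  0.02  0.01] 0.214
```

View pics/s8.png

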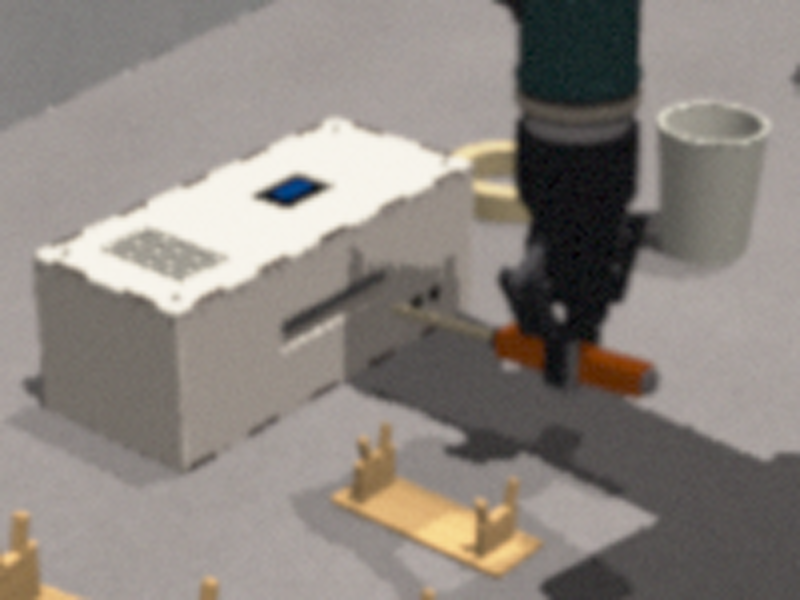

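View pics/w8.png

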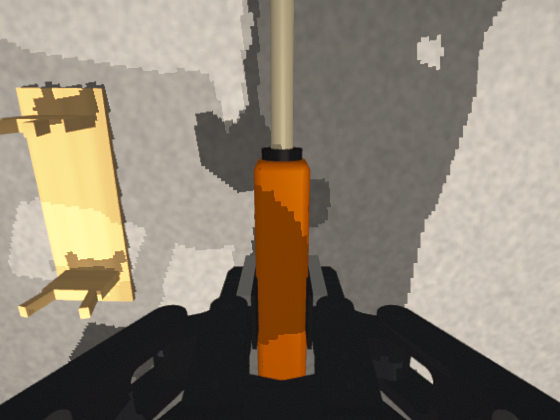

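Request:
drive_tool --plan '[{"x":0,"y":0,"z":-0.015,"roll":0},{"x":0,"y":0,"z":-0.025,"roll":0},{"x":0,"y":0,"z":-0.025,"roll":0},{"x":0,"y":0,"z":-0.025,"roll":0},{"x":0,"y":0,"z":-0.015,"roll":0}]'

```text
time_s: 21.7
eef_pos: [0.4006, -0.0805, 0.1591]
tcp_rot: [-3.13, 0.047, -0.109]
contact_force: [0.9, 0.7, -1.6]
gripper_width: 0.215
```

Request:
drive_tool --plan '[{"x":0,"y":0,"z":0,"roll":-0.05},{"x":0,"y":0,"z":0,"roll":-0.06},{"x":0,"y":0,"z":0,"roll":-0.06},{"x":0,"y":0,"z":0,"roll":0},{"x":0,"y":0,"z":0,"roll":0}]'

```text
time_s: 22.2
eef_pos: [0.4053, -0.0816, 0.1639]
tcp_rot: [-3.125, 0.035, 0.066]
contact_force: [0.1, 0.4, -1.2]
gripper_width: 0.217
```

```bash
python3 -c "
from h import *
st(); print(shift([.4877,.2464,.15]))"
```

```text
t 22.2 tcp [ 0.4053 -0.0816  0.1639] rot [-3.1248  0.0347  0.0656]
tip in slot mm [-22.   -0.6 110.5] rod pitch up -0.0679 yaw rel 0.1767 F slot [ 0.1  0.4 -1.2] M [-0.03  0.03  0.05] 0.2169
[ 0.10413941 -0.32165297  0.01569539]
```

Request:
drive_tool --plan '[{"x":0.008,"y":-0.02,"z":0,"roll":0},{"x":0.01,"y":-0.03,"z":0,"roll":0},{"x":0.011,"y":-0.035,"z":0,"roll":0},{"x":0.011,"y":-0.036,"z":0,"roll":0},{"x":0.011,"y":-0.036,"z":0,"roll":0}]'

```text
time_s: 22.7
eef_pos: [0.448, 0.0793, 0.1642]
tcp_rot: [-3.127, 0.035, 0.05]
contact_force: [1.2, -0.0, -1.0]
gripper_width: 0.215
```

Request:
drive_tool --plan '[{"x":0.011,"y":-0.036,"z":0,"roll":0},{"x":0.011,"y":-0.036,"z":0,"roll":0},{"x":0.01,"y":-0.03,"z":0,"roll":0},{"x":0.006,"y":-0.018,"z":0,"roll":0},{"x":0,"y":0,"z":0,"roll":0}]'

```text
time_s: 23.2
eef_pos: [0.4817, 0.2109, 0.1638]
tcp_rot: [-3.126, 0.035, 0.049]
contact_force: [-0.3, -0.5, 0.2]
gripper_width: 0.215
```

```bash
python3 -c "
from h import *
st(); print(shift([.4877,.2464,.15]))
im=r.get_image('wrist'); cv2.imwrite('pics/w9.png',im[:,:,::-1])"
```

```text
t 23.2 tcp [0.4817 0.2109 0.1638] rot [-3.1263  0.0346  0.0489]
tip in slot mm [ 21.1 296.3 110.4] rod pitch up -0.0677 yaw rel 0.1599 F slot [-0.2 -0.5  0.2] M [ 0.   -0.01 -0.12] 0.2151
[ 0.00816535 -0.0349351   0.01403268]
```

View pics/w9.png

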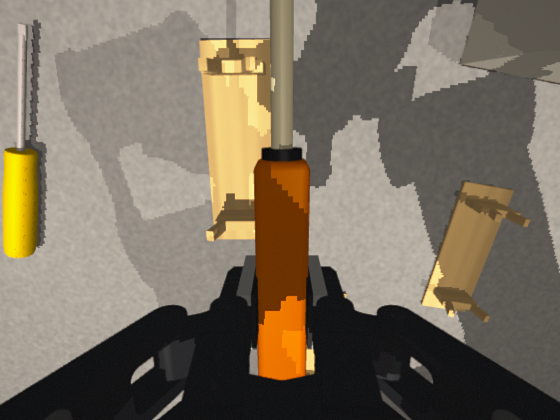

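```bash
cat >> h.py <<'E'
CENL=RC.T@(np.array([.4865,.2455,.045])-TC)
def rest(zc=None):
    s=r.observe(); R=Ro.from_euler('xyz',s['tcp_rot']).as_matrix(); c=s['eef_pos']+R@CENL; d=(R@ROD)[:,0]
    RR=Ro.from_euler('z',.063).as_matrix(); C=np.array([.4865,.2455,.045]); q=RR.T@(c-C)
    print("t",s['time_s'],"tcp",s['eef_pos'].round(4),s['tcp_rot'].round(4),"rod c rel mm",(q*1e3).round(1),"pitch up",d[2].round(4),"dyaw",round(np.arctan2(d[1],d[0])-.063,4),"F",s['contact_force'].round(1),"M",s['moment'].round(2))
    if zc is not None: print("tool shift mm",(R.T@(C+[0,0,zc]-c)*1e3).round(1))
E
python3 -c "
from h import *
rest(.06)"
```

```text
t 23.25 tcp [0.4813 0.2098 0.1636] [-3.127   0.0353  0.0486] rod c rel mm [ -7.6 -36.3 135. ] pitch up -0.0685 dyaw -0.0174 F [-0.2  1.1 -0.8] M [ 0.01 -0.01 -0.02]
tool shift mm [  9.8 -35.3  75.2]
```

Request:
drive_tool --plan '[{"x":0.002,"y":-0.01,"z":0,"roll":-0.0175},{"x":0.002,"y":-0.01,"z":0.01,"roll":0},{"x":0.001,"y":-0.007,"z":0.015,"roll":0},{"x":0,"y":-0.002,"z":0.015,"roll":0},{"x":0,"y":0,"z":0.008,"roll":0}]'

```text
time_s: 23.75
eef_pos: [0.4828, 0.2393, 0.1125]
tcp_rot: [-3.127, 0.035, 0.063]
contact_force: [-0.4, -0.8, -0.6]
gripper_width: 0.214
```

```bash
python3 -c "
from h import *
rest(.03)"
```

```text
t 23.75 tcp [0.4828 0.2393 0.1125] [-3.127   0.0345  0.0627] rod c rel mm [-4.2 -7.  83.9] pitch up -0.0677 dyaw -0.0032 F [-0.4 -0.8 -0.6] M [-0.04  0.01  0.04]
tool shift mm [ 6.1 -6.2 53.8]
```

Request:
drive_tool --plan '[{"x":0.002,"y":-0.002,"z":0.008,"roll":0},{"x":0.002,"y":-0.002,"z":0.01,"roll":0},{"x":0.001,"y":-0.001,"z":0.01,"roll":0},{"x":0,"y":0,"z":0.006,"roll":0},{"x":0,"y":0,"z":0,"roll":0}]'

```text
time_s: 24.25
eef_pos: [0.4846, 0.244, 0.0724]
tcp_rot: [-3.129, 0.039, 0.061]
contact_force: [-0.2, 0.4, -0.3]
gripper_width: 0.211
```

```bash
python3 -c "
from h import *
rest(.01)
im=r.get_image('wrist'); cv2.imwrite('pics/w10.png',im[:,:,::-1]);im=r.get_image('side'); crop(im,150,300,200,320,5,'pics/s10.png')"
```

```text
t 24.25 tcp [0.4846 0.244  0.0724] [-3.1289  0.0393  0.0613] rod c rel mm [-2.  -2.4 43.8] pitch up -0.0725 dyaw -0.0047 F [-0.2  0.4 -0.3] M [-0.05 -0.02 -0.01]
tool shift mm [ 3.4 -1.9 33.8]
```

View pics/w10.png

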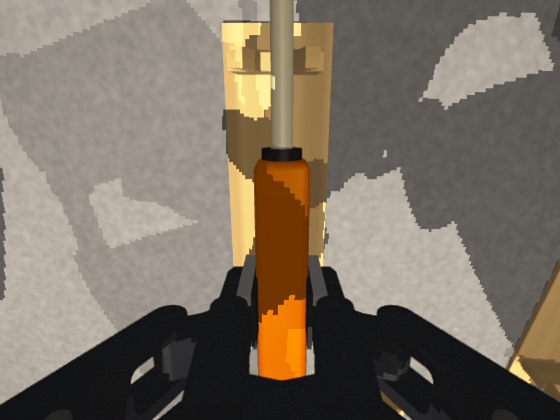

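View pics/s10.png

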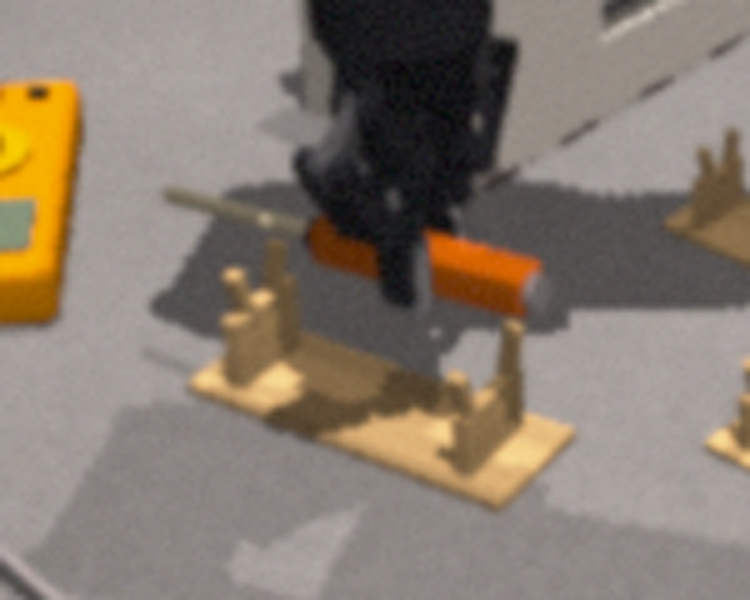

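Request:
drive_tool --plan '[{"x":0.001,"y":-0.001,"z":0.006,"roll":-0.004},{"x":0.001,"y":-0.001,"z":0.007,"roll":0},{"x":0.001,"y":0,"z":0.007,"roll":0},{"x":0,"y":0,"z":0.004,"roll":0},{"x":0,"y":0,"z":0,"roll":0}]'

```text
time_s: 24.85
eef_pos: [0.489, 0.2475, 0.0492]
tcp_rot: [-3.127, 0.034, 0.066]
contact_force: [0.2, -0.7, -0.5]
gripper_width: 0.219
```

```bash
python3 -c "
from h import *
rest(.007)"
```

```text
t 24.85 tcp [0.489  0.2475 0.0492] [-3.1269  0.0341  0.0656] rod c rel mm [ 2.4  0.8 20.6] pitch up -0.0673 dyaw -0.0004 F [ 0.2 -0.7 -0.5] M [-0.04 -0.02 -0.02]
tool shift mm [-2.   1.  13.7]
```

Request:
drive_tool --plan '[{"x":-0.001,"y":0.0005,"z":0.003,"roll":0},{"x":-0.001,"y":0,"z":0.003,"roll":0},{"x":0,"y":0,"z":0.003,"roll":0},{"x":0,"y":0,"z":0.002,"roll":0},{"x":0,"y":0,"z":0,"roll":0}]'

```text
time_s: 25.35
eef_pos: [0.4863, 0.2469, 0.0373]
tcp_rot: [-3.127, 0.034, 0.066]
contact_force: [0.1, 0.8, -0.9]
gripper_width: 0.214
```

```bash
python3 -c "
from h import *
rest(.007)"
```

```text
t 25.35 tcp [0.4863 0.2469 0.0373] [-3.127   0.0341  0.0656] rod c rel mm [-0.2  0.4  8.8] pitch up -0.0673 dyaw -0.0004 F [ 0.1  0.8 -0.9] M [-0.02 -0.07  0.01]
tool shift mm [0.3 0.4 1.8]
```

Now press gently onto the front notch; the contact should level the tool.

Request:
drive_tool --plan '[{"x":0,"y":0,"z":0.002,"roll":0},{"x":0,"y":0,"z":0.002,"roll":0},{"x":0,"y":0,"z":0.002,"roll":0},{"x":0,"y":0,"z":0.001,"roll":0},{"x":0,"y":0,"z":0,"roll":0}]'

```text
time_s: 25.85
eef_pos: [0.4866, 0.2474, 0.0334]
tcp_rot: [-3.127, 0.033, 0.065]
contact_force: [-3.3, -1.2, 4.5]
gripper_width: 0.216
```

```bash
python3 -c "
from h import *
rest(.0)"
```

```text
t 25.85 tcp [0.4866 0.2474 0.0334] [-3.1266  0.0333  0.0653] rod c rel mm [0.1 0.9 4.9] pitch up -0.0665 dyaw -0.0006 F [-3.3 -1.2  4.5] M [-0.18  0.04 -0.05]
tool shift mm [0.1 1.  4.9]
```

Request:
drive_tool --plan '[{"x":0,"y":0.0003,"z":0.002,"roll":0},{"x":0,"y":0.0003,"z":0.002,"roll":0},{"x":0,"y":0,"z":0.002,"roll":0},{"x":0,"y":0,"z":0.002,"roll":0},{"x":0,"y":0,"z":0.002,"roll":0}]'

```text
time_s: 26.35
eef_pos: [0.487, 0.248, 0.0315]
tcp_rot: [-3.125, 0.032, 0.065]
contact_force: [-8.5, -3.9, 14.9]
gripper_width: 0.212
```

```bash
python3 -c "
from h import *
rest(.0)
im=r.get_image('side'); crop(im,150,300,200,320,5,'pics/s11.png')"
```

```text
t 26.35 tcp [0.487  0.248  0.0315] [-3.1254  0.0317  0.0649] rod c rel mm [0.5 1.4 2.9] pitch up -0.0649 dyaw -0.001 F [-8.5 -3.9 14.9] M [-0.51  0.05 -0.23]
tool shift mm [-0.4  1.4  2.9]
```

View pics/s11.png

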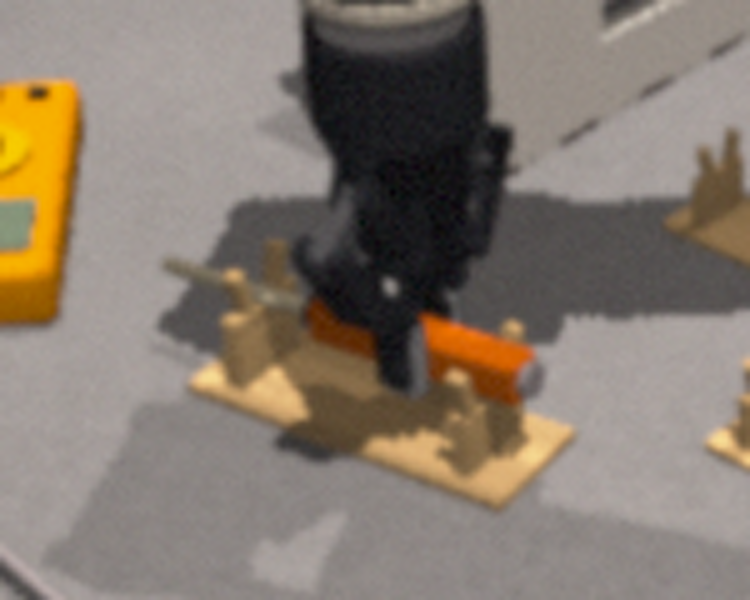

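Request:
drive_tool --plan '[{"x":0,"y":0,"z":0,"roll":0},{"x":0,"y":0,"z":0,"roll":0},{"x":0,"y":0.0005,"z":0.001,"roll":0},{"x":0,"y":0.0005,"z":0.001,"roll":0},{"x":0,"y":0,"z":0,"roll":0}]' --newtons 20

```text
time_s: 26.9
eef_pos: [0.4881, 0.248, 0.033]
tcp_rot: [-3.124, 0.028, 0.065]
contact_force: [-3.0, 0.5, 4.4]
gripper_width: 0.214
```

```bash
python3 -c "
from h import *
rest(.0)
im=r.get_image('side'); crop(im,150,300,200,320,5,'pics/s12.png')
im=r.get_image('wrist'); cv2.imwrite('pics/w12.png',im[:,:,::-1])"
```

```text
t 26.9 tcp [0.4881 0.248  0.033 ] [-3.1237  0.0284  0.065 ] rod c rel mm [1.6 1.3 4.4] pitch up -0.0616 dyaw -0.0008 F [-3.   0.5  4.4] M [-0.04 -0.04 -0.02]
tool shift mm [-1.4  1.4  4.4]
```

View pics/s12.png

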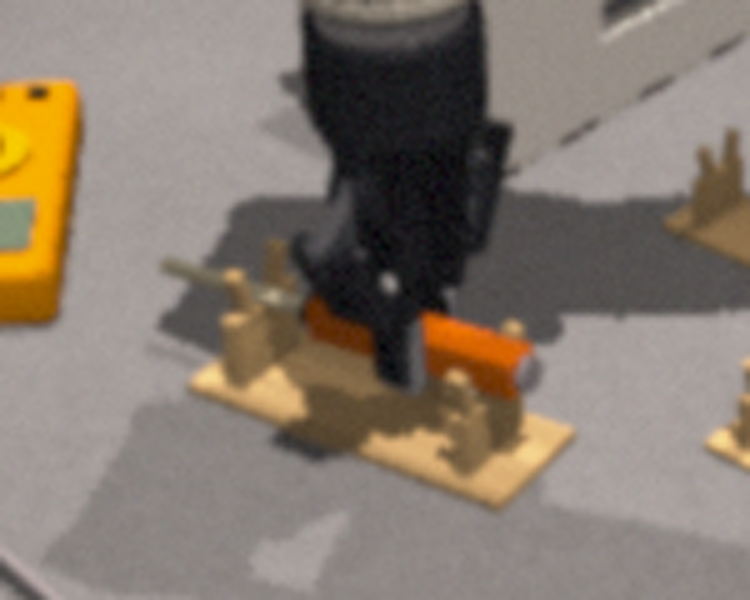

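View pics/w12.png

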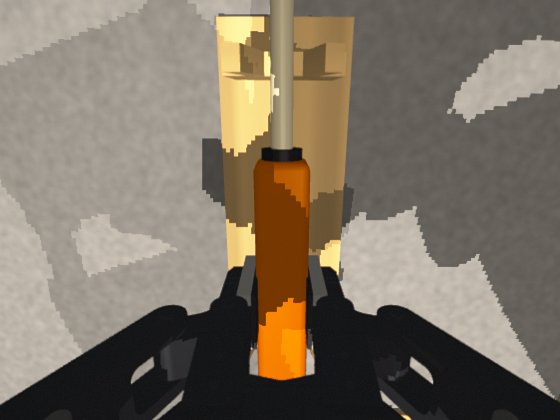

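Request:
drive_tool --plan '[{"x":0,"y":0.0005,"z":0.002,"roll":0},{"x":0,"y":0.0005,"z":0.003,"roll":0},{"x":0,"y":0,"z":0.003,"roll":0},{"x":0,"y":0,"z":0.003,"roll":0},{"x":0,"y":0,"z":0.003,"roll":0}]'

```text
time_s: 27.5
eef_pos: [0.4893, 0.2483, 0.0283]
tcp_rot: [-3.123, 0.028, 0.066]
contact_force: [-11.9, -5.4, 25.5]
gripper_width: 0.218
```

```bash
python3 -c "
from h import *
rest(.0)"
```

```text
t 27.5 tcp [0.4893 0.2483 0.0283] [-3.1234  0.0282  0.0657] rod c rel mm [ 2.7  1.5 -0.3] pitch up -0.0614 dyaw -0.0002 F [-11.9  -5.4  25.5] M [-0.79  1.09 -0.14]
tool shift mm [-2.7  1.5 -0.2]
```

Request:
drive_tool --plan '[{"x":0,"y":0,"z":-0.001,"roll":0},{"x":0,"y":0,"z":0,"roll":0},{"x":0,"y":0,"z":0,"roll":0},{"x":0,"y":0,"z":0,"roll":0},{"x":0,"y":0,"z":0,"roll":0}]'

```text
time_s: 28.0
eef_pos: [0.49, 0.2482, 0.0294]
tcp_rot: [-3.123, 0.027, 0.066]
contact_force: [-2.5, -0.4, 4.6]
gripper_width: 0.217
```

```bash
python3 -c "
from h import *
rest(.0)
im=r.get_image('side'); crop(im,150,300,200,320,5,'pics/s13.png')"
```

```text
t 28.0 tcp [0.49   0.2482 0.0294] [-3.1233  0.0269  0.0656] rod c rel mm [3.4 1.4 0.9] pitch up -0.0601 dyaw -0.0002 F [-2.5 -0.4  4.6] M [ 0.06 -0.15  0.02]
tool shift mm [-3.4  1.4  0.9]
```

View pics/s13.png

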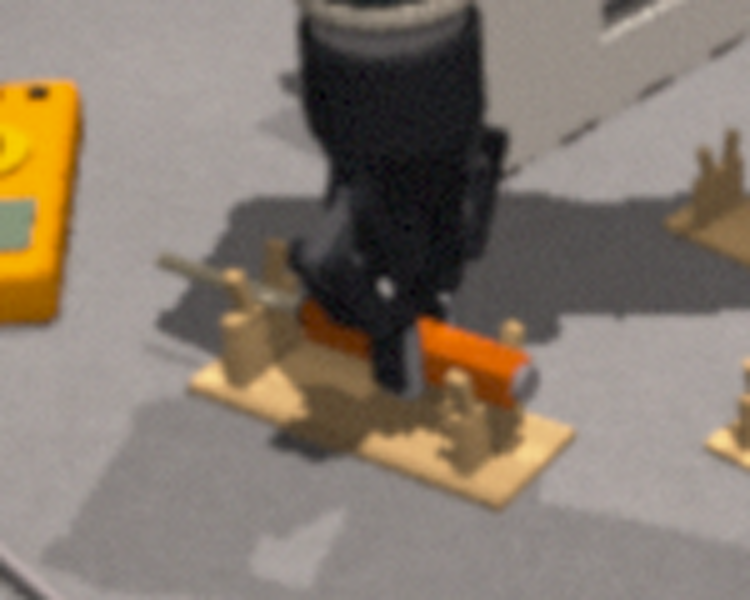

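Request:
drive_tool --plan '[{"x":0,"y":0,"z":0,"roll":0},{"x":0,"y":0,"z":0,"roll":0},{"x":0,"y":0,"z":0,"roll":0},{"x":0,"y":0,"z":0,"roll":0},{"x":0,"y":0,"z":0,"roll":0}]' --fingers 1

```text
time_s: 28.55
eef_pos: [0.489, 0.2475, 0.0277]
tcp_rot: [-3.125, 0.029, 0.065]
contact_force: [-0.2, 0.3, 0.1]
gripper_width: 0.999
```

```bash
python3 -c "
from h import *
rest(.0)
im=r.get_image('side'); crop(im,150,300,200,320,5,'pics/s14.png')
im=r.get_image('wrist'); cv2.imwrite('pics/w14.png',im[:,:,::-1])"
```

```text
t 28.55 tcp [0.489  0.2475 0.0277] [-3.1246  0.0294  0.0654] rod c rel mm [ 2.4  0.7 -0.8] pitch up -0.0626 dyaw -0.0004 F [-0.2  0.3  0.1] M [-0.   -0.   -0.01]
tool shift mm [-2.4  0.7 -0.8]
```

View pics/s14.png

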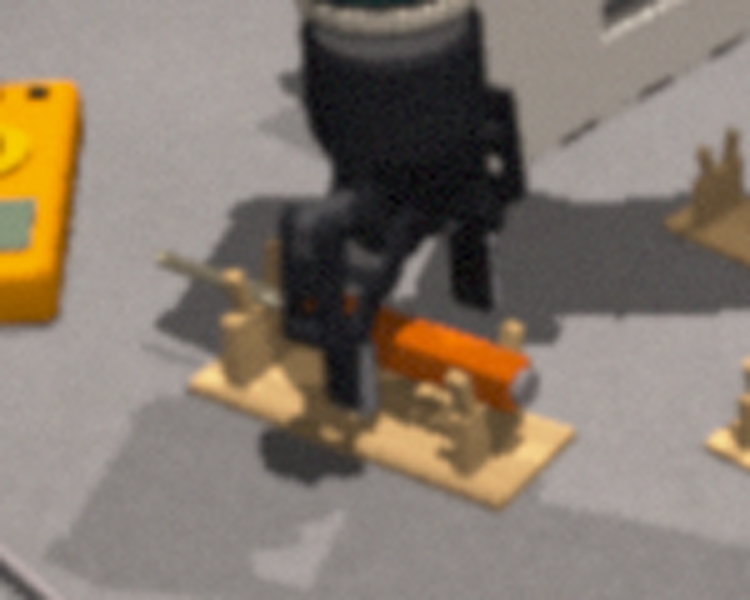

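View pics/w14.png

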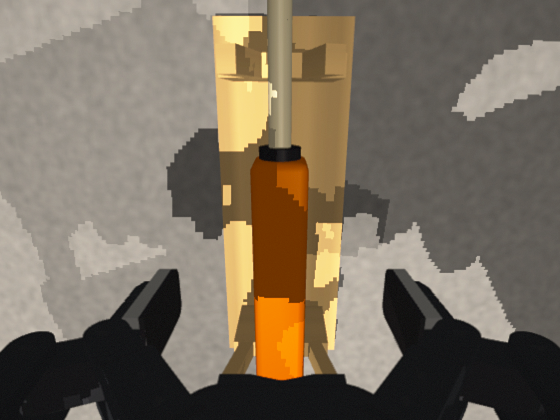

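Released and seated. Now lift clear straight up.

Request:
drive_tool --plan '[{"x":0,"y":0,"z":-0.01,"roll":0},{"x":0,"y":0,"z":-0.02,"roll":0},{"x":0,"y":0,"z":-0.025,"roll":0},{"x":0,"y":0,"z":-0.03,"roll":0},{"x":0,"y":0,"z":-0.03,"roll":0}]'

```text
time_s: 29.15
eef_pos: [0.4885, 0.2439, 0.1432]
tcp_rot: [-3.128, 0.04, 0.065]
contact_force: [0.6, 0.6, -0.6]
gripper_width: 0.997
```

Request:
drive_tool --plan '[{"x":0,"y":0,"z":-0.03,"roll":0},{"x":0,"y":0,"z":-0.02,"roll":0},{"x":0,"y":0,"z":-0.01,"roll":0},{"x":0,"y":0,"z":0,"roll":0},{"x":0,"y":0,"z":0,"roll":0}]'

```text
time_s: 29.65
eef_pos: [0.494, 0.2444, 0.2143]
tcp_rot: [-3.124, 0.028, 0.065]
contact_force: [0.4, 1.3, -0.5]
gripper_width: 0.999
```

```bash
python3 -c "
from h import *
c=cam('wrist')
im=r.get_image('wrist'); cv2.imwrite('pics/w15.png',im[:,:,::-1])
im=r.get_image('side'); crop(im,150,300,200,320,5,'pics/s15.png')
im=r.get_image('top'); cv2.imwrite('pics/t15.png',im[:,:,::-1])
print(r.observe()['eef_pos'],c[1].tolist(),c[2].tolist())"
```

```text
[0.4934428  0.24413824 0.2131078 ] [[0.06458769455019497, -0.9977660363952152, -0.017069456021526243], [-0.9469504755891238, -0.06667671179588815, 0.3143867250467474], [-0.3148225317448258, -0.004141584270323606, -0.9491415177862088]] [0.2148386330197865, 0.4460540762321776, 0.5168902196784224]
```

View pics/w15.png

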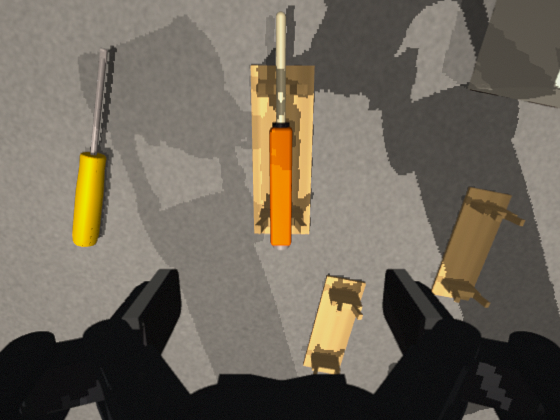

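View pics/s15.png

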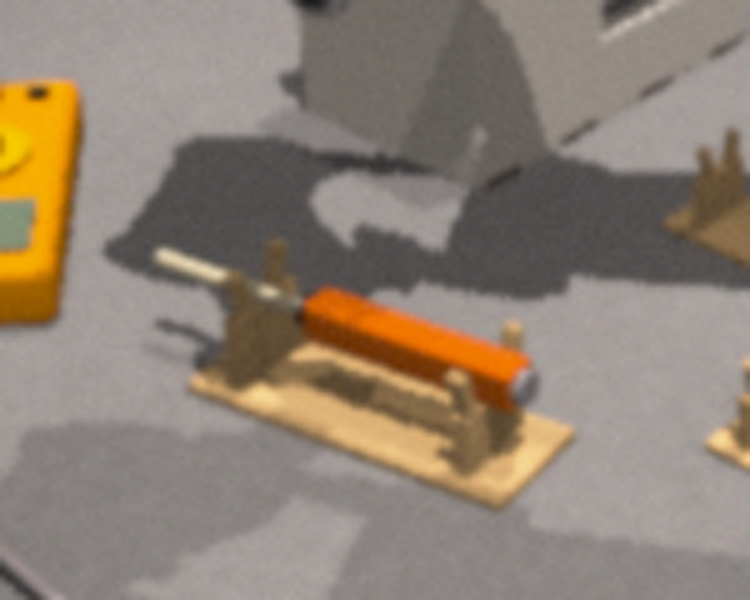

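View pics/t15.png

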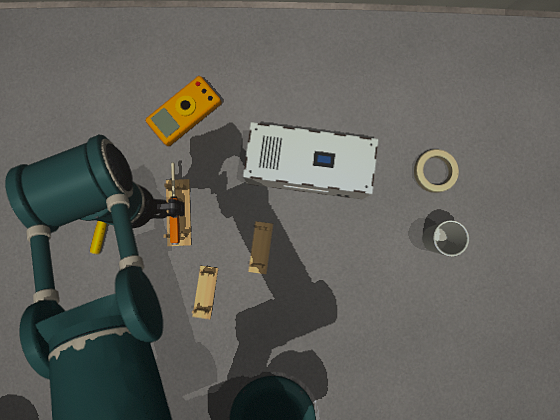

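```bash
python3 -c "
from h import *
c=cam('wrist')
f=atz('wrist',(281,122),.055,c);b=atz('wrist',(281,246),.055,c);t=atz('wrist',(281,12),.047,c)
rc=[atz('wrist',p,.005,c) for p in [(250,65),(314,66),(311,234),(253,233)]]; m=np.mean(rc,0)
RR=Ro.from_euler('z',.064).as_matrix()
for n,p in [('front',f),('rear',b),('mid',(f+b)/2),('tip',t)]: print(n,p.round(4),'rel base centre mm',(RR.T@(p-m)*1e3).round(1))
c2=np.mean([[.596,.2829,.005],[.5997,.2239,.005],[.431,.2108,.005],[.4261,.2723,.005]],0)
print('initial mid',RR.T@(np.array([.4865,.2455,.055])-c2)*1e3)
for d in r.regions_of('side','rod')[:1]:
  ys,xs=np.nonzero(d['mask']); print(xs.min(),xs.max(),ys.min(),ys.max())
"
```

```text
front [0.5488 0.2499 0.055 ] rel base centre mm [36.8  0.1 50. ]
rear [0.4357 0.2427 0.055 ] rel base centre mm [-76.6   0.1  50. ]
mid [0.4922 0.2463 0.055 ] rel base centre mm [-19.9   0.1  50. ]
tip [0.6323 0.2555 0.047 ] rel base centre mm [120.5   0.3  42. ]
initial mid [-26.77165079  -0.26332288  50.        ]
181 257 249 281
```

```bash
python3 -c "
from h import *
print(r.observe()['time_s'],r.observe()['contact_force']); print(r.finish_job())"
```

```text
29.85 [-0.54523889  0.48706308 -0.67314793]
the job is handed in; nothing more can be done
None
```

I pressed the reset button to its hard stop and laid the rod back in its rest. I handed the job in at 29.85 s; it gave no verdict.

**Finding the hole:** I took the rod from the largest of the three rests and slid its tip along the row at about 2 N. It dropped into the hole about 24 mm to the robot's right (−y) of the slot's middle.

**Pressing the button:** The tip met the button about 52 mm behind the panel. It went about 6–7 mm further, then stopped while I kept pushing. The readings I took peaked at about 11 N along the rod and 14 N in total, against the 20 N limit. The button is hidden, so "fully home" rests on this travel and the hard stop, not on sight.

**Returning the rod:**
- **Tilt:** Pushing had tilted the tool, so the rod came back about 4° nose-down. I levelled it by pressing it into the rest with a weaker grip, up to about 28 N on the rest, and the rear end may have dropped a few millimetres on release.
- **Final position:** In the wrist picture, the rod is centred sideways to about 0.1 mm and lies about 4 mm further towards the tip than I found it. In the side picture it lies level in both notches.

**Other checks:** The meter, cup and tape appear unmoved in the last top picture. The screwdriver, partly hidden there, appears in its place in the wrist picture. The gripper was open and about 20 cm above the bench. The side camera disagreed with the top camera by about 3 pixels throughout, so I relied on the top and wrist views for position.

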